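# Move a row of vials from the shaker tray to the bores of a dry-block heater

### The job

Flip the shaker tray's hold-down bar up past centre so that it folds over to the back and frees the row of four amber vials. Then move the vials one after another into the dry-block heater, each into the block bored for its diameter (the narrowest vial in the narrowest bore, and so on up to the widest), upright and all the way down. Never tip a vial over, and leave the bar open.

Things in the scene. Friction and masses are not known exactly. Their poses are not given: they have to be found in the camera images.
- vial_s_amber: The smallest of four amber vials with white caps: upright cylinder, 18 mm diameter, 80 mm tall with cap, under 0.2 kg. Origin: centre of underside; z up. Starts in the shaker tray on a mat 10 mm above the worktop, one of four in a straight row, 58 mm apart, in changing order; low walls between and around reach 24 mm above the worktop. Grip it across the row.
- vial_m_amber: The second smallest of four amber vials with white caps: upright cylinder, 26 mm diameter, 80 mm tall with cap, under 0.2 kg. Origin: centre of underside; z up. Starts in the shaker tray on a mat 10 mm above the worktop, one of four in a straight row, 58 mm apart, in changing order; low walls between and around reach 24 mm above the worktop. Grip it across the row.
- vial_l_amber: The second largest of four amber vials with white caps: upright cylinder, 34 mm diameter, 80 mm tall with cap, under 0.2 kg. Origin: centre of underside; z up. Starts in the shaker tray on a mat 10 mm above the worktop, one of four in a straight row, 58 mm apart, in changing order; low walls between and around reach 24 mm above the worktop. Grip it across the row.
- vial_xl_amber: The largest of four amber vials with white caps: upright cylinder, 42 mm diameter, 80 mm tall with cap, under 0.2 kg. Origin: centre of underside; z up. Starts in the shaker tray on a mat 10 mm above the worktop, one of four in a straight row, 58 mm apart, in changing order; low walls between and around reach 24 mm above the worktop. Grip it across the row.
- block_s: Fixed aluminium block bored for the 18 mm vial, 57.5 mm square, 50 mm tall; bore 23 mm wide, 36 mm deep, 4 mm chamfer at the mouth. Origin: centre of underside, 22 mm above the worktop; z up; bore floor z = 14 mm. One of four, 58 mm apart along y in the white heater, in changing order; lower control panel on the -x side. Grip across the row here too: 44 mm of a seated vial stands out.
- block_m: Fixed aluminium block bored for the 26 mm vial, 57.5 mm square, 50 mm tall; bore 31 mm wide, 36 mm deep, 4 mm chamfer at the mouth. Origin: centre of underside, 22 mm above the worktop; z up; bore floor z = 14 mm. One of four, 58 mm apart along y in the white heater, in changing order; lower control panel on the -x side. Grip across the row here too: 44 mm of a seated vial stands out.
- block_l: Fixed aluminium block bored for the 34 mm vial, 57.5 mm square, 50 mm tall; bore 39 mm wide, 36 mm deep, 4 mm chamfer at the mouth. Origin: centre of underside, 22 mm above the worktop; z up; bore floor z = 14 mm. One of four, 58 mm apart along y in the white heater, in changing order; lower control panel on the -x side. Grip across the row here too: 44 mm of a seated vial stands out.
- block_xl: Fixed aluminium block bored for the 42 mm vial, 57.5 mm square, 50 mm tall; bore 47 mm wide, 36 mm deep, 4 mm chamfer at the mouth. Origin: centre of underside, 22 mm above the worktop; z up; bore floor z = 14 mm. One of four, 58 mm apart along y in the white heater, in changing order; lower control panel on the -x side. Grip across the row here too: 44 mm of a seated vial stands out.
- hold_bar (a joint): Hinge of the tray's hold-down bar, rad: 0 closed (rubber-sleeved bar along the row, 3 mm above the caps), 1.57 straight up, 3.25 folded fully to the back. An over-centre spring and its weight pull it shut below about 1.6 and throw it open beyond; the knob needs about 2 N to lift.
- bar_knob (a point): Centre of the black ball knob, 24 mm, in front of the bar's middle; 97 mm above the worktop when closed, nothing under it. The frame turns with the bar: hinge axis 100 mm away along its +x (also 97 mm above the worktop), parallel to its y, which runs along the row. A thin stem along +x joins knob and bar, 45 mm apart. Opening lifts the knob and carries it away from the robot.
Mind the look-alikes: they are no part of the job. Leave any blue look-alike of the vial_l_amber alone.

How it is judged:
By the outcome, as a careful person would: the job done as asked, in the order asked, and still so for the second after the job is handed in, with the robot touching nothing.
It also fails if it takes over 131 s, if anything falls off the work surface, if the arm or the gripper's body presses on something with over 40 N, if the wrist force passes 120 N, or if a joint passes its speed limit or range.

### The arm

A 6-joint arm with a two-finger parallel gripper is mounted at the origin on a cart in front of the work surface, level with it; the furniture and walls round the work are solid. World frame = base frame: x ahead of the robot, y to its left, z up, the work surface at z = 0. Lengths are in m, angles in rad, forces in N, time in s.
With the tool pointing down it reaches from about 0.35 to 0.975 m from the base axis. Payload 4.9 kg.
Tool frame: the origin (TCP) lies on the front face of the gripper's body, between the roots of the fingers; the fingertips stand 73 mm ahead of it and the grasp point (between the pads) lies 54 mm ahead of it; z points along the fingers, y is the line along which they close (so a half turn about z gives the same grasp; the last joint's range is limited). The gripper opens to 85 mm and grips with 20 to 120 N. Pads are 22 mm wide; open, the fingers measure 114 mm over their backs; the gripper's body (76 mm by 85 mm) begins 54 mm behind the grasp point. The pads swing forward as they close: fully open they stand 13 mm farther back than shut.
Start: joints at [-1.391, 0.053, 1.613, -0, 1.476, -0.119], TCP at [0.184, -0.597, 0.304] pointing down, gripper open.
Joint ranges: [-3.01, 3.01], [-1.01, 2.22], [0.06, 2.58], [-1.02, 4.17], [0.09, 2.62], [-3.14, 3.14]. Speed limits (rad/s): [2.57, 2.57, 3.14, 3.14, 3.14, 3.14].

### API

Orientations are given as a rotation vector (axis times angle).
In Python, from station import status, imaging, order gives the robot as it stands.
- The arm moves only by the tool arm_command, never from a script. Its argument "increments" is a list of rows, each an object with "slide": the shift along the tool's x, y, z in m, a list of three; "spin": the turn about the tool's z in degrees; "gripper": the opening, from -1 (shut) to 1 (fully open). In form: [{"slide": [x, y, z], "spin": spin, "gripper": gripper}, ...]. A call has 1 to 8 rows; each row is the pose to reach, as a shift and turn from the pose commanded when the call began, along the tool's axes at that moment; what a row does not reach only later rows make up. A row lasts 1/12 s, in which the tool goes at most 41.7 mm and 7.16 degrees, less where a joint would pass 70% of its speed; a pose out of reach is approached as far as the arm can. A call with a gripper value outside its range is refused whole. The fingers move at their own pace and stop on an object; "newtons" is the grip in N (left out, the last holds). Time passes only in rows, so rows that repeat a pose let the fingers close. It gives the time, the measured TCP pose, the force, the opening and the grip force at its end, in the units of the state.
- status.get_obs(): the state, without advancing time (a new reading comes with each control period).
- imaging.get_image(name): name is "side" or "top"; returns a dict with "frame" (420x560x3 uint8, red, green, blue), "vfov" (degrees; the focal length in pixels is half the picture's height over the tangent of half this angle, whatever the lens; pixels are square), "cx", "cy" (the principal point, pixels), "view" (4x4, takes a point from world to camera coordinates). Camera axes: x right, y up, looking along -z (the intrinsics and any distortion apply to the point x, -y, -z); pixel columns grow to the right and rows downward; lengths in m; the calibration is good to about 2 mm. A picture is of the moment at which its call begins. There is no depth.
- order.finish_job(): hands the job in; it is judged then, once.
The state is a dict: "t": time; "q": joint angles; "dq": joint speeds; "effort": joint torques, N m; "tool_pos": TCP position; "tool_rot": TCP orientation; "contact_force": force on the tool from outside, world axes, zero at the start; "wrist_torque": the same for the moment, N m; "opening": finger opening in m; "grip_force": force on a finger pad.
Only numpy, scipy, OpenCV 4.12 (cv2) and the standard library are available. Lean on these libraries where they do the work, as an engineer would, in place of code of your own. Each camera call takes 0.05 s, during which the arm holds its last target. There are 200 camera calls.

## Working session

There is one attempt and no reset: what is moved stays moved. The work goes in short steps, Python scripts to look and compute and a tool call to move; the robot and the scene stay as the last step left them, time stands still between calls to the robot, and variables do not carry over. Pictures are saved under pics/ and viewed, at most 14 in all, crops included, and the job is handed in when it is done.

Besides the shell and the picture viewer there is one more tool, called as a command line: name --argument value ..., lists and objects as JSON in quotes. arm_command: Moves the arm, as the interface text tells. Its arguments: {"type":"object","properties":{"increments":{"type":"array","items":{"type":"object","properties":{"slide":{"type":"array","items":{"type":"number"}},"spin":{"type":"number"},"gripper":{"type":"number"}}}},"newtons":{"type":"number"}},"required":["increments"]}

```bash
ls; mkdir -p pics
cat > h.py <<'E'
import numpy as np, cv2
from station import status, imaging, order
def grab(n,f=None):
    d=imaging.get_image(n)
    if f: cv2.imwrite(f'pics/{f}.png',d['frame'][:,:,::-1])
    return d
E
python3 - <<'E'
from h import *
for n in('side','top'):
    d=grab(n,n+'0'); print(n,{k:v for k,v in d.items() if k!='frame'})
print(status.get_obs())
E
```

```text
pics
side {'vfov': 54.72722505801974, 'cx': 280.2069486219229, 'cy': 209.2305655894495, 'view': array([[-0.96435858, -0.26377647, -0.02084467,  0.52428609],
       [ 0.15790661, -0.63693122,  0.75457546, -0.12789339],
       [-0.21231587,  0.72438981,  0.65588214, -0.89365908],
       [ 0.        ,  0.        ,  0.        ,  1.        ]])}
top {'vfov': 52.336130965410526, 'cx': 285.9380250973071, 'cy': 210.65145915986668, 'view': array([[-8.37929367e-03, -9.99964887e-01, -1.10750556e-04,
         6.74350698e-03],
       [ 9.93414885e-01, -8.33706313e-03,  1.14268803e-01,
        -5.38915195e-01],
       [-1.14265714e-01,  8.47470603e-04,  9.93449862e-01,
        -1.15576345e+00],
       [ 0.00000000e+00,  0.00000000e+00,  0.00000000e+00,
         1.00000000e+00]])}
{'t': 0.1, 'q': array([-1.39098207e+00,  5.33011575e-02,  1.61417775e+00, -1.88851211e-05,
        1.47597127e+00, -1.19015386e-01]), 'dq': array([-0.00021669, -0.00096415, -0.00401184, -0.0014934 , -0.0001081 ,
       -0.00027174]), 'effort': array([ 2.24714322e-04, -3.94905138e+01, -3.71361637e+01, -1.22648430e-04,
        3.92197544e-03, -6.30373577e-06]), 'tool_pos': array([ 0.18391101, -0.59687771,  0.30276684]), 'tool_rot': array([-3.10475431e+00, -4.67382416e-01,  1.18131098e-04]), 'contact_force': array([ 0.20444502, -0.30199944,  0.23834522]), 'wrist_torque': array([ 0.01420431,  0.00590371, -0.07162264]), 'grip_force': 0.0, 'opening': 0.08489326213775564}
```

View pics/side0.png

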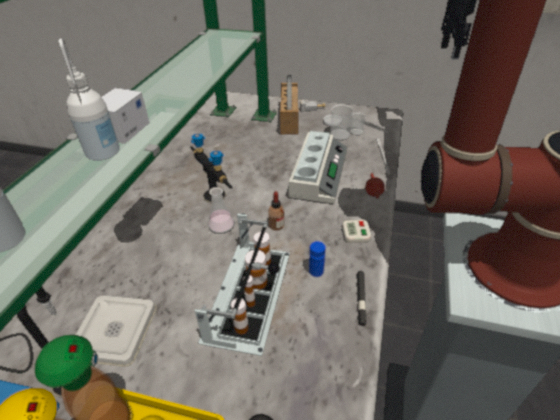

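View pics/top0.png

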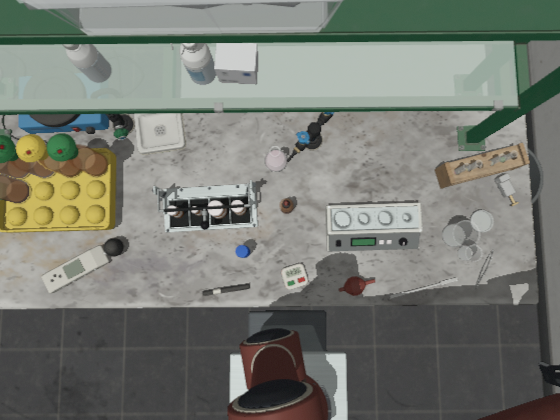

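```bash
cat >> h.py <<'E'
def ray(d,u,v):
    f=d['frame'].shape[0]/2/np.tan(np.radians(d['vfov']/2)); V=d['view'];R=V[:3,:3]
    c=-R.T@V[:3,3]; r=R.T@np.array([(u-d['cx'])/f,-(v-d['cy'])/f,-1]); return c,r/np.linalg.norm(r)
def onz(d,u,v,z):
    c,r=ray(d,u,v); return c+r*(z-c[2])/r[2]
def tri(a,b):
    (c1,r1),(c2,r2)=a,b
    s=np.linalg.lstsq(np.c_[r1,-r2],c2-c1,rcond=None)[0]; p,q=c1+s[0]*r1,c2+s[1]*r2
    return (p+q)/2,np.linalg.norm(p-q)
def proj(d,P):
    f=d['frame'].shape[0]/2/np.tan(np.radians(d['vfov']/2)); p=d['view']@np.r_[P,1]
    return np.array([d['cx']-f*p[0]/p[2],d['cy']+f*p[1]/p[2]])
def crop(d,x0,y0,x1,y1,k,f):
    cv2.imwrite(f'pics/{f}.png',cv2.resize(d['frame'][y0:y1,x0:x1,::-1],None,fx=k,fy=k,interpolation=cv2.INTER_CUBIC))
E
python3 - <<'E'
from h import *
d=grab('top');a=cv2.resize(d['frame'][175:265,150:270,::-1],None,fx=5,fy=5,interpolation=2)
cv2.imwrite('pics/t1.png',a)
cv2.imwrite('pics/t2.png',cv2.resize(d['frame'][190:260,315:435,::-1],None,fx=5,fy=5,interpolation=2))
s=grab('side'); crop(s,190,190,340,360,3.5,'s1')
E
```

```text
(no output)
```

View pics/t1.png

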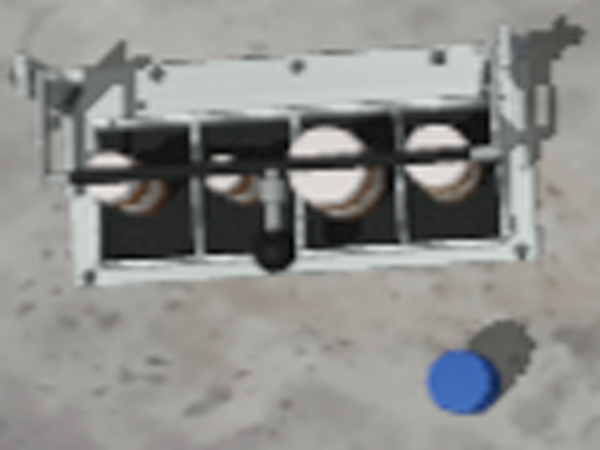

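View pics/t2.png

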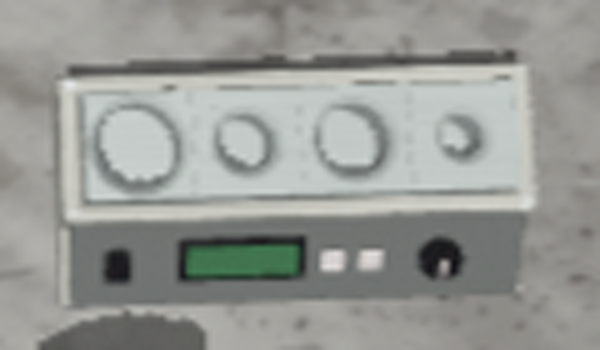

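View pics/s1.png

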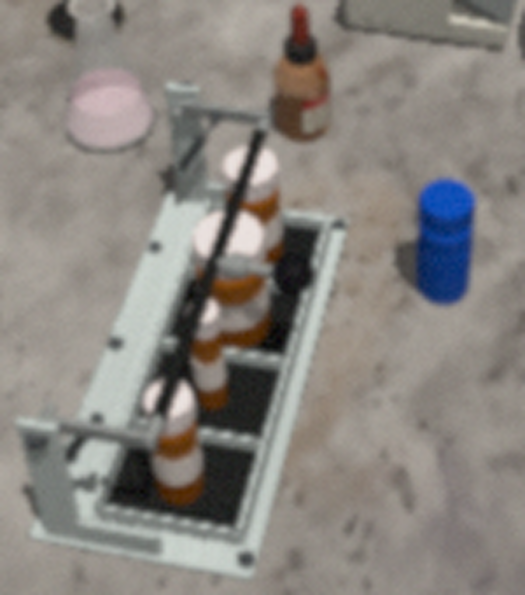

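```bash
cat > m1.py <<'E'
from h import *
t=grab('top'); s=grab('side')
def up(x,k,o): return (x+.5)/k-.5+o
kt=(up(273,5,150),up(249,5,175)); ks=(up(293,3.5,190),up(272,3.5,190))
print('knob',tri(ray(t,*kt),ray(s,*ks)))
for n in (t,s): print('cam',-n['view'][:3,:3].T@n['view'][:3,3])
print('shelf bracket',tri(ray(t,218,106),ray(s,155,150)))
# bar ends in top at z=.097
for u,v in((72,177),(470,154)): print('bar',onz(t,up(u,5,150),up(v,5,175),.097))
# bar ends by tri (side: near end (170,415)?, far (262,135))
print('barend far tri',tri(ray(t,up(470,5,150),up(154,5,175)),ray(s,up(262,3.5,190),up(132,3.5,190))))
# hinge: top arm ends
for (x0,y0,x1,y1,d,nm) in((320,195,430,240,t,'top'),(285,125,345,205,s,'side')):
    k=6; g=cv2.resize(cv2.cvtColor(d['frame'],cv2.COLOR_RGB2GRAY)[y0:y1,x0:x1],None,fx=k,fy=k,interpolation=2)
    b=cv2.adaptiveThreshold(g,255,1,cv2.THRESH_BINARY_INV,121,6)
    cs,h=cv2.findContours(b,cv2.RETR_CCOMP,1)
    for c in cs:
        if len(c)<20 or not 400<cv2.contourArea(c)<14000: continue
        (a,e),(w,hh),an=cv2.fitEllipse(c)
        if min(w,hh)<.45*max(w,hh): continue
        u,v=up(a,k,x0),up(e,k,y0); print(nm,round(u,1),round(v,1),np.round([w/k,hh/k],1),onz(d,u,v,.072).round(4))
E
python3 m1.py
```

```text
knob (array([0.49648442, 0.21541389, 0.09985968]), np.float64(0.0005642770728678057))
cam [0.40335875 0.00322978 1.20977498]
cam [0.336057   0.70419257 0.69356881]
shelf bracket (array([0.74167231, 0.15047836, 0.28832792]), np.float64(0.008377608924847459))
bar [0.53575063 0.32190792 0.097     ]
bar [0.54615522 0.11328218 0.097     ]
barend far tri (array([0.54552395, 0.11295543, 0.0996782 ]), np.float64(0.0005821689648775247))
top 406.6 217.1 [ 9.3 10.8] [ 0.5141 -0.3204  0.072 ]
top 405.1 216.7 [4.6 6.5] [ 0.5152 -0.3165  0.072 ]
top 363.6 218.3 [12.4 13.9] [ 0.5118 -0.2051  0.072 ]
top 363.1 217.9 [ 7.1 10.2] [ 0.5129 -0.204   0.072 ]
top 384.9 217.7 [15.2 16.6] [ 0.5131 -0.2624  0.072 ]
top 384.2 217.4 [10.  12.6] [ 0.5139 -0.2603  0.072 ]
top 341.9 218.6 [12.9 15.7] [ 0.5116 -0.1472  0.072 ]
side 328.8 185.0 [4.4 9.5] [ 0.4438 -0.1004  0.072 ]
side 338.1 148.7 [6.6 9.7] [ 0.4478 -0.2709  0.072 ]
side 317.2 187.9 [26.6 27.2] [ 0.4695 -0.0821  0.072 ]
side 292.5 130.2 [ 9.2 15.1] [ 0.5968 -0.3404  0.072 ]
```

```bash
cat >> h.py <<'E'
from scipy.spatial.transform import Rotation as Ro
def go(P,psi,o=None):
    "TCP target -> slide, spin"
    o=o or status.get_obs(); R=Ro.from_rotvec(o['tool_rot']).as_matrix()
    cur=np.degrees(np.arctan2(R[1,0],R[0,0]))
    print('at',o['tool_pos'].round(4),'psi',round(cur,2),'slide',(R.T@(np.array(P)-o['tool_pos'])).round(4),'spin',round((cur-psi+180)%360-180,2),'t',round(o['t'],2))
E
python3 -c "
from h import *
go([.44,-.2,.304],2.85);go([.4965,.2154,.26],2.85)
t=grab('side');a=cv2.resize(t['frame'][120:210,280:350,::-1],None,fx=6.5,fy=6.5,interpolation=2);cv2.imwrite('pics/s2.png',a)"
```

```text
at [ 0.1839 -0.5971  0.3035] psi 17.12 slide [ 3.616e-01 -3.042e-01 -3.000e-04] spin 14.27 t 0.3
at [ 0.1839 -0.5971  0.3035] psi 17.12 slide [ 0.5379 -0.6845  0.044 ] spin 14.27 t 0.3
```

View pics/s2.png

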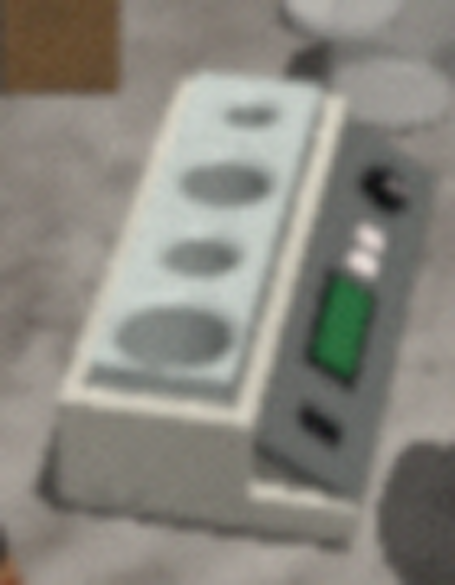

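What could be taken for my targets, in top-view pixels:
- **Vials:** four white caps under the bar at (172,210) m, (195,210) s, (215,209) xl and (237,207) l. The blue look-alike (242,251) and the amber dropper bottle (287,205) are not part of the job.
- **Knob:** the black ball on the tray's bar at (204,224). The black balls at (113,247) and (120,125) belong to other things.
- **Bores:** from +y to -y they run xl, m, l, s.

The crops confirm these choices, so I'm moving toward the knob.

arm_command --increments '[{"slide": [0.04, -0.034, 0], "spin": 2, "gripper": 1}, {"slide": [0.08, -0.068, 0], "spin": 4, "gripper": 1}, {"slide": [0.12, -0.1, 0], "spin": 6, "gripper": 1}, {"slide": [0.16, -0.135, 0], "spin": 8, "gripper": 1}, {"slide": [0.2, -0.17, 0], "spin": 10, "gripper": 1}, {"slide": [0.24, -0.2, 0], "spin": 12, "gripper": 1}, {"slide": [0.29, -0.25, 0], "spin": 14.3, "gripper": 1}, {"slide": [0.36, -0.304, 0], "spin": 14.3, "gripper": 1}]'

```text
t: 1.02
tool_pos: [0.3641, -0.3147, 0.3041]
tool_rot: [3.14, 0.074, 0.001]
contact_force: [1.0, -0.3, 1.1]
opening: 0.0855
grip_force: 0.0
```

Run:
```python
from h import *
go([.4965,.2154,.26],2.85)
t=grab('top');s=grab('side')
up=lambda x,k,o:(x+.5)/k-.5+o
for n,a,b in(('xl',(138,146),(173,335)),('m',(244,143),(202,258)),('l',(351,140),(226,185)),('s',(460,137),(251,115))):
    A=(up(a[0],5,315),up(a[1],5,190));B=(up(b[0],6.5,280),up(b[1],6.5,120))
    print(n,tri(ray(t,*A),ray(s,*B)),onz(t,*A,.072),onz(s,*B,.072))
```

```text
at [ 0.3641 -0.3147  0.3041] psi 2.71 slide [ 0.1573 -0.5232  0.0439] spin -0.14 t 1.02
xl (array([ 0.51164178, -0.14824172,  0.06968444]), np.float64(0.0007887371492607554)) [ 0.51103107 -0.14798921  0.072     ] [ 0.51138562 -0.14505841  0.072     ]
m (array([ 0.51233858, -0.20518875,  0.06948061]), np.float64(0.00013912726453751604)) [ 0.51216677 -0.20471909  0.072     ] [ 0.51155723 -0.20152081  0.072     ]
l (array([ 0.51369715, -0.26252727,  0.06965075]), np.float64(0.0003456979719899487)) [ 0.51329834 -0.26200154  0.072     ] [ 0.51320148 -0.25887959  0.072     ]
s (array([ 0.51451523, -0.32080433,  0.0705016 ]), np.float64(0.00010521297663934053)) [ 0.51442128 -0.3203718   0.072     ] [ 0.5140333  -0.31834157  0.072     ]
```

arm_command --increments '[{"slide": [0.15, -0.5, 0.03], "spin": 0, "gripper": 0.2}, {"slide": [0.15, -0.5, 0.03], "spin": 0, "gripper": 0.2}, {"slide": [0.15, -0.5, 0.03], "spin": 0, "gripper": 0.2}, {"slide": [0.15, -0.5, 0.03], "spin": 0, "gripper": 0.2}, {"slide": [0.15, -0.5, 0.03], "spin": 0, "gripper": 0.2}, {"slide": [0.15, -0.5, 0.03], "spin": 0, "gripper": 0.2}, {"slide": [0.15, -0.5, 0.03], "spin": 0, "gripper": 0.2}, {"slide": [0.15, -0.5, 0.03], "spin": 0, "gripper": 0.2}]'

```text
t: 1.78
tool_pos: [0.4436, 0.0079, 0.2851]
tool_rot: [3.14, 0.076, 0.002]
contact_force: [0.7, 0.1, 0.4]
opening: 0.0518
grip_force: 0.0
```

arm_command --increments '[{"slide": [0.06, -0.2, 0.01], "gripper": 0.2}, {"slide": [0.06, -0.2, 0.01], "gripper": 0.2}, {"slide": [0.06, -0.2, 0.01], "gripper": 0.2}, {"slide": [0.06, -0.2, 0.01], "gripper": 0.2}, {"slide": [0.06, -0.2, 0.01], "gripper": 0.2}, {"slide": [0.06, -0.2, 0.01], "gripper": 0.2}]'

```text
validation failed for argument at $.in...
```

```bash
python3 -c "
from h import *
go([.4965,.2154,.152],2.85)"
```

```text
at [0.4436 0.0079 0.2851] psi 2.78 slide [ 0.0628 -0.2048  0.133 ] spin -0.07 t 1.78
```

arm_command --increments '[{"slide": [0.063, -0.205, 0.03], "spin": 0, "gripper": 0.2}, {"slide": [0.063, -0.205, 0.03], "spin": 0, "gripper": 0.2}, {"slide": [0.063, -0.205, 0.03], "spin": 0, "gripper": 0.2}, {"slide": [0.063, -0.205, 0.03], "spin": 0, "gripper": 0.2}, {"slide": [0.063, -0.205, 0.03], "spin": 0, "gripper": 0.2}, {"slide": [0.063, -0.205, 0.03], "spin": 0, "gripper": 0.2}, {"slide": [0.063, -0.205, 0.03], "spin": 0, "gripper": 0.2}, {"slide": [0.063, -0.205, 0.03], "spin": 0, "gripper": 0.2}]'

```text
t: 2.45
tool_pos: [0.4964, 0.2139, 0.2545]
tool_rot: [3.14, 0.078, -0.001]
contact_force: [0.1, 0.2, 0.1]
opening: 0.051
grip_force: 0.0
```

```bash
python3 -c "
from h import *
go([.4965,.2154,.152],2.85)"
```

```text
at [0.4964 0.2139 0.2545] psi 2.85 slide [ 0.0003 -0.0016  0.1025] spin -0.0 t 2.45
```

arm_command --increments '[{"slide": [0, 0, 0.03], "spin": 0, "gripper": 0.2}, {"slide": [0, 0, 0.06], "spin": 0, "gripper": 0.2}, {"slide": [0, 0, 0.085], "spin": 0, "gripper": 0.2}, {"slide": [0, 0, 0.1], "spin": 0, "gripper": 0.2}, {"slide": [0, 0, 0.1], "spin": 0, "gripper": 0.2}, {"slide": [0, 0, 0.1], "spin": 0, "gripper": -1}, {"slide": [0, 0, 0.1], "spin": 0, "gripper": -1}, {"slide": [0, 0, 0.1], "spin": 0, "gripper": -1}]' --newtons 25

```text
t: 3.12
tool_pos: [0.4974, 0.214, 0.1571]
tool_rot: [-3.14, -0.076, -0.005]
contact_force: [0.2, -1.4, 0.0]
opening: 0.0219
grip_force: 24.4
```

arm_command --increments '[{"slide": [0, 0, 0], "spin": 0, "gripper": -1}, {"slide": [0, 0, 0], "spin": 0, "gripper": -1}, {"slide": [0, 0, 0], "spin": 0, "gripper": -1}, {"slide": [0, 0, 0], "spin": 0, "gripper": -1}]'

```text
t: 3.45
tool_pos: [0.4974, 0.2142, 0.1569]
tool_rot: [3.14, 0.078, 0.005]
contact_force: [-0.3, -4.3, 6.5]
opening: 0.0219
grip_force: 24.8
```

```bash
python3 -c "
from h import *
go([.4965,.2154,.152],2.85)
s=grab('side');crop(s,150,150,350,300,4,'s3')"
```

```text
at [0.4974 0.2142 0.1569] psi 2.84 slide [-0.0009 -0.0013  0.0049] spin -0.01 t 3.45
```

View pics/s3.png

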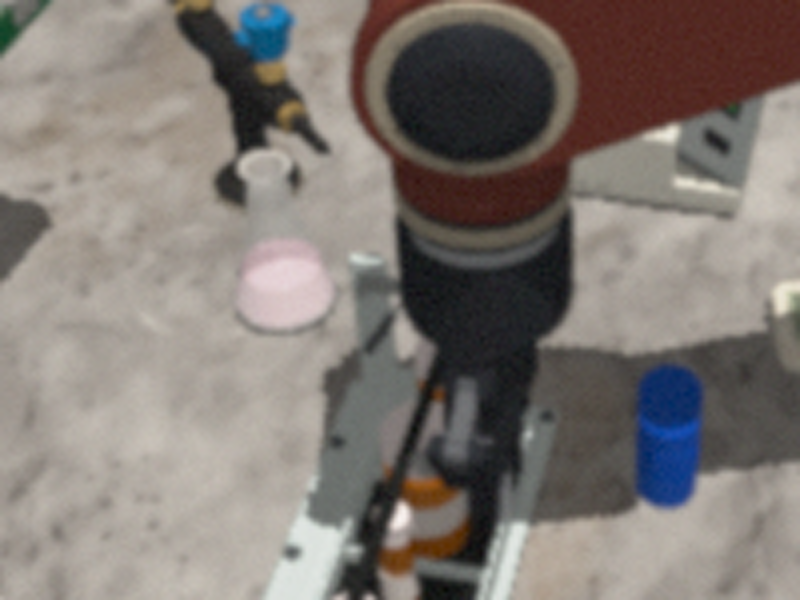

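arm_command --increments '[{"slide": [0.002, 0, -0.02], "spin": 0, "gripper": -1}, {"slide": [0.008, 0, -0.039], "spin": 0, "gripper": -1}, {"slide": [0.0175, 0, -0.0565], "spin": 0, "gripper": -1}, {"slide": [0.03, 0, -0.072], "spin": 0, "gripper": -1}, {"slide": [0.046, 0, -0.084], "spin": 0, "gripper": -1}, {"slide": [0.064, 0, -0.093], "spin": 0, "gripper": -1}, {"slide": [0.083, 0, -0.0985], "spin": 0, "gripper": -1}, {"slide": [0.083, 0, -0.0985], "spin": 0, "gripper": -1}]'

```text
t: 4.17
tool_pos: [0.5815, 0.2185, 0.2551]
tool_rot: [-3.14, -0.076, -0.005]
contact_force: [-3.0, -2.1, 5.6]
opening: 0.0219
grip_force: 27.1
```

```bash
python3 -c "
from h import *
go([.4965,.2154,.152],2.85)
s=grab('side','s4')"
```

```text
at [0.5815 0.2185 0.2551] psi 2.79 slide [-0.0854 -0.001   0.1029] spin -0.06 t 4.17
```

View pics/s4.png

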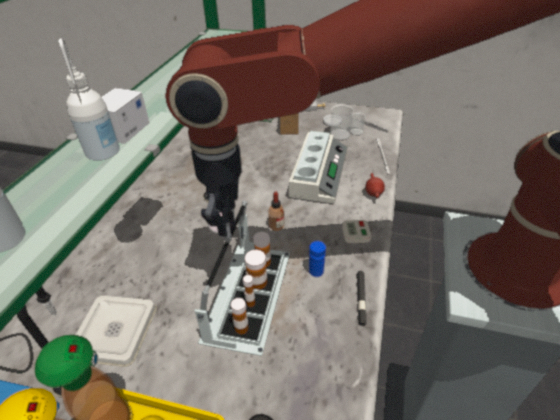

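arm_command --increments '[{"slide": [0.02, 0, -0.0015], "spin": 0, "gripper": -1}, {"slide": [0.04, 0, 0.001], "spin": 0, "gripper": -1}, {"slide": [0.0585, 0, 0.0075], "spin": 0, "gripper": -1}, {"slide": [0.0675, 0, 0.012], "spin": 0, "gripper": -1}, {"slide": [0.0675, 0, 0.012], "spin": 0, "gripper": 0.6}, {"slide": [0.0675, 0, 0.012], "spin": 0, "gripper": 0.6}, {"slide": [0.0675, 0, 0.012], "spin": 0, "gripper": 0.6}, {"slide": [0.0675, 0, 0.012], "spin": 0, "gripper": 0.6}]'

```text
t: 4.88
tool_pos: [0.6454, 0.222, 0.2407]
tool_rot: [3.141, 0.078, -0.002]
contact_force: [-0.1, 0.0, -0.8]
opening: 0.068
grip_force: 0.0
```

arm_command --increments '[{"slide": [-0.03, 0, -0.01], "spin": 0, "gripper": 0.6}, {"slide": [-0.06, 0, -0.01], "spin": 0, "gripper": 0.6}, {"slide": [-0.09, 0, -0.01], "spin": 0, "gripper": 0.6}, {"slide": [-0.13, 0, -0.01], "spin": 0, "gripper": 0.6}, {"slide": [-0.17, 0, -0.01], "spin": 0, "gripper": 0.6}, {"slide": [-0.21, 0, -0.01], "spin": 0, "gripper": 0.6}, {"slide": [-0.25, 0, -0.01], "spin": 0, "gripper": 0.6}, {"slide": [-0.25, 0, -0.01], "spin": 0, "gripper": 0.6}]'

```text
t: 5.55
tool_pos: [0.3897, 0.2089, 0.2484]
tool_rot: [3.14, 0.081, -0.008]
contact_force: [0.2, 0.1, -1.1]
opening: 0.0681
grip_force: 0.0
```

```bash
python3 -c "
from h import *
go([.4965,.2154,.152],92.85)
t=grab('top');s=grab('side')
a=cv2.resize(t['frame'][165:255,140:270,::-1],(800,554),interpolation=2)
b=cv2.resize(s['frame'][190:360,150:330,::-1],(600,567),interpolation=2)
cv2.imwrite('pics/t5.png',a);cv2.imwrite('pics/s5.png',b)"
```

```text
at [0.3897 0.2089 0.2484] psi 2.97 slide [ 0.1075 -0.001   0.0959] spin -89.88 t 5.55
```

View pics/t5.png

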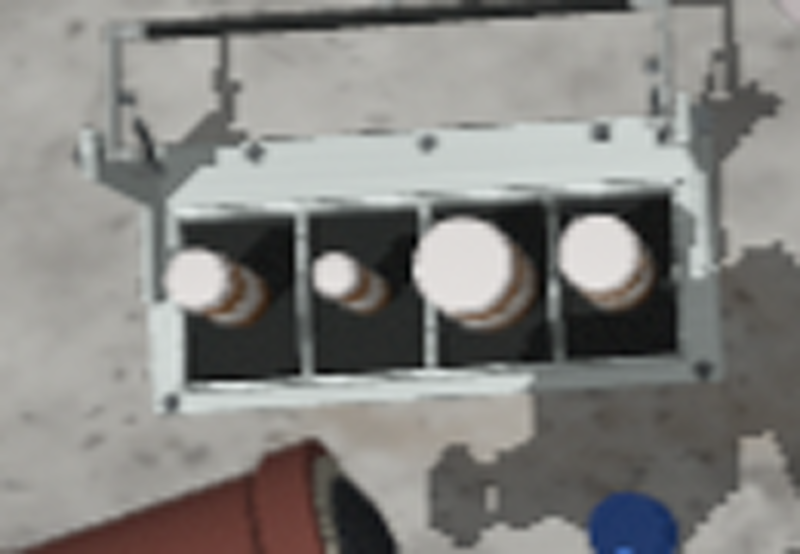

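View pics/s5.png

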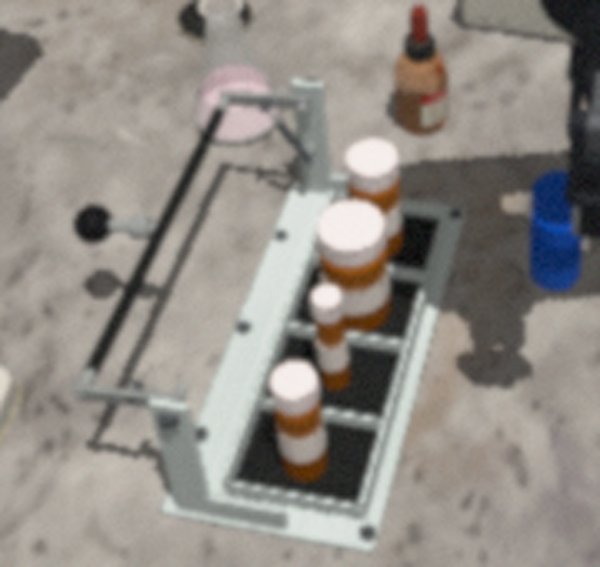

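Run:
```python
from h import *
t=grab('top');s=grab('side')
up=lambda x,k,o:(x+.5)/k-.5+o
im=t['frame'].astype(int); m=((im.min(2)>170)&(im[:,:,0]-im[:,:,1]>3)).astype('uint8')
k=800/130
n,L,st,ce=cv2.connectedComponentsWithStats(m)
for i in range(1,n):
    if 140<ce[i][0]<270 and 195<ce[i][1]<225 and st[i][4]>20: print('mask',ce[i].round(1),st[i])
for nm,a,b in(('m',(197,279),(294,376)),('s',(337,275),(326,294)),('xl',(463,267),(351,223)),('l',(601,252),(371,156)),('post',(88,140),(170,405))):
    A=(up(a[0],k,140),up(a[1],k,165));B=(up(b[0],600/180,150),up(b[1],600/180,190))
    print(nm,np.round(A,1),tri(ray(t,*A),ray(s,*B)),onz(t,*A,.09).round(4),onz(s,*B,.09).round(4))
for k in(-87,-29,29,87): print(np.array([.5414,.2176])+k/1e3*np.array([.0498,-.9988]))
```

```text
mask [213.6 207.3] [208 201  13  15  76]
mask [234.2 207.6] [231 204   9   8  26]
mask [172.7 208.9] [169 206   8   8  26]
m [171.6 209.9] (array([0.53690423, 0.30354691, 0.09175237]), np.float64(0.0009826404528943302)) [0.5366 0.3039 0.09  ] [0.538  0.3024 0.09  ]
s [194.3 209.3] (array([0.53872506, 0.24418886, 0.08962938]), np.float64(0.001681179485468212)) [0.5379 0.2439 0.09  ] [0.5395 0.2445 0.09  ]
xl [214.8 208. ] (array([0.54141346, 0.18991282, 0.09098044]), np.float64(0.0013753510237959241)) [0.5409 0.1899 0.09  ] [0.5424 0.1891 0.09  ]
l [237.2 205.5] (array([0.54749112, 0.13096986, 0.08922926]), np.float64(0.0011093050379958635)) [0.5468 0.1308 0.09  ] [0.5478 0.1317 0.09  ]
post [153.9 187.3] (array([0.59181115, 0.34633632, 0.1057814 ]), np.float64(0.005838395897121833)) [0.5974 0.3522 0.09  ] [0.5956 0.3364 0.09  ]
[0.5370674 0.3044956]
[0.5399558 0.2465652]
[0.5428442 0.1886348]
[0.5457326 0.1307044]
```

arm_command --increments '[{"slide": [0.02, 0.01, 0], "spin": -7, "gripper": 1}, {"slide": [0.04, 0.02, 0], "spin": -14, "gripper": 1}, {"slide": [0.06, 0.03, 0], "spin": -21, "gripper": 1}, {"slide": [0.08, 0.04, 0], "spin": -28, "gripper": 1}, {"slide": [0.1, 0.05, 0], "spin": -35, "gripper": 1}, {"slide": [0.12, 0.06, 0], "spin": -42, "gripper": 1}, {"slide": [0.14, 0.07, 0], "spin": -49, "gripper": 1}, {"slide": [0.15, 0.08, 0], "spin": -56, "gripper": 1}]'

```text
t: 6.42
tool_pos: [0.5541, 0.136, 0.2511]
tool_rot: [2.733, 1.549, 0.001]
contact_force: [-0.2, 0.5, 0.1]
opening: 0.0855
grip_force: 0.0
```

```bash
python3 -c "
from h import *
go([.5465,.1309,.20],92.85)"
```

```text
at [0.5541 0.136  0.2511] psi 59.09 slide [-0.0083 -0.0039  0.0511] spin -33.76 t 6.42
```

arm_command --increments '[{"slide": [-0.008, -0.004, 0.01], "spin": -7, "gripper": 1}, {"slide": [-0.008, -0.004, 0.02], "spin": -14, "gripper": 1}, {"slide": [-0.008, -0.004, 0.03], "spin": -21, "gripper": 1}, {"slide": [-0.008, -0.004, 0.04], "spin": -28, "gripper": 1}, {"slide": [-0.008, -0.004, 0.05], "spin": -33.8, "gripper": 1}, {"slide": [-0.008, -0.004, 0.05], "spin": -33.8, "gripper": 1}, {"slide": [-0.008, -0.004, 0.05], "spin": -33.8, "gripper": 1}, {"slide": [-0.008, -0.004, 0.05], "spin": -33.8, "gripper": 1}]'

```text
t: 7.08
tool_pos: [0.5441, 0.1321, 0.2017]
tool_rot: [2.173, 2.269, 0.001]
contact_force: [0.5, 0.4, 0.4]
opening: 0.0857
grip_force: 0.0
```

```bash
python3 -c "
from h import *
go([.5465,.1309,.124],92.85)"
```

```text
at [0.5441 0.1321 0.2017] psi 92.47 slide [-0.0013  0.0023  0.0777] spin -0.38 t 7.08
```

arm_command --increments '[{"slide": [-0.001, 0.002, 0.02], "spin": -0.4, "gripper": 1}, {"slide": [-0.001, 0.002, 0.04], "spin": -0.4, "gripper": 1}, {"slide": [-0.001, 0.002, 0.06], "spin": -0.4, "gripper": 1}, {"slide": [-0.001, 0.002, 0.077], "spin": -0.4, "gripper": 1}, {"slide": [-0.001, 0.002, 0.077], "spin": -0.4, "gripper": 1}, {"slide": [-0.001, 0.002, 0.077], "spin": -0.4, "gripper": 1}, {"slide": [-0.001, 0.002, 0.077], "spin": -0.4, "gripper": 0}, {"slide": [-0.001, 0.002, 0.077], "spin": -0.4, "gripper": -0.4}]' --newtons 25

```text
t: 7.75
tool_pos: [0.5465, 0.1314, 0.1265]
tool_rot: [2.161, 2.277, 0.004]
contact_force: [1.5, 0.2, 0.3]
opening: 0.0641
grip_force: 0.0
```

arm_command --increments '[{"slide": [0, 0, 0], "spin": 0, "gripper": -1}, {"slide": [0, 0, 0], "spin": 0, "gripper": -1}, {"slide": [0, 0, 0], "spin": 0, "gripper": -1}, {"slide": [0, 0, 0], "spin": 0, "gripper": -1}, {"slide": [0, 0, -0.01], "spin": 0, "gripper": -1}, {"slide": [0, 0, -0.03], "spin": 0, "gripper": -1}, {"slide": [0, 0, -0.06], "spin": 0, "gripper": -1}, {"slide": [0, 0, -0.06], "spin": 0, "gripper": -1}]'

```text
t: 8.42
tool_pos: [0.5478, 0.1317, 0.1906]
tool_rot: [2.158, 2.275, 0.011]
contact_force: [1.3, -0.1, 0.7]
opening: 0.0336
grip_force: 25.7
```

```bash
python3 -c "
from h import *
go([.5135,-.2622,.23],91.06)
t=grab('top');s=grab('side')
b=cv2.resize(s['frame'][130:330,150:380,::-1],(690,600),interpolation=2)
cv2.imwrite('pics/s6.png',b)"
```

```text
at [0.5478 0.1317 0.1906] psi 93.02 slide [-0.3915 -0.0547 -0.0401] spin 1.96 t 8.42
```

View pics/s6.png

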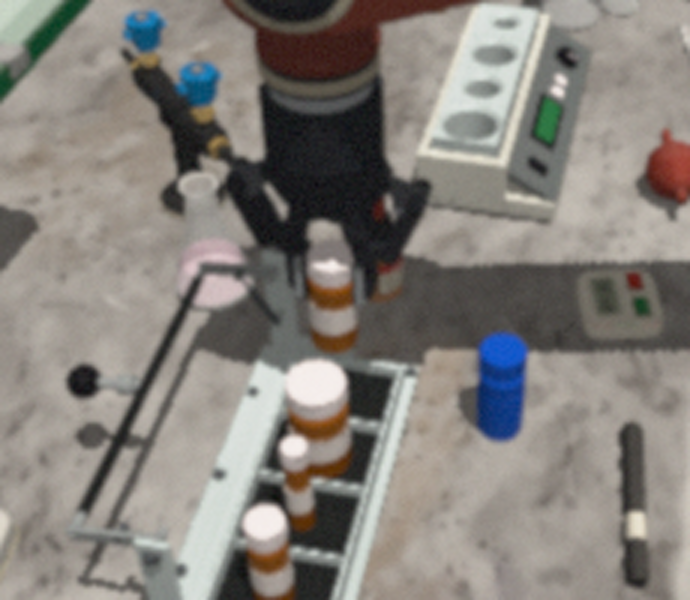

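arm_command --increments '[{"slide": [0, 0, -0.03], "spin": 0, "gripper": -1}, {"slide": [-0.02, 0, -0.05], "spin": 0, "gripper": -1}, {"slide": [-0.05, -0.01, -0.06], "spin": 0, "gripper": -1}, {"slide": [-0.085, -0.015, -0.06], "spin": 0.5, "gripper": -1}, {"slide": [-0.12, -0.02, -0.06], "spin": 1, "gripper": -1}, {"slide": [-0.155, -0.025, -0.06], "spin": 1.5, "gripper": -1}, {"slide": [-0.19, -0.03, -0.06], "spin": 2, "gripper": -1}, {"slide": [-0.22, -0.035, -0.06], "spin": 2, "gripper": -1}]'

```text
t: 9.18
tool_pos: [0.5204, -0.0919, 0.2424]
tool_rot: [-2.201, -2.238, 0.003]
contact_force: [0.4, 0.0, -0.8]
opening: 0.033
grip_force: 25.7
```

arm_command --increments '[{"slide": [-0.035, -0.004, 0], "spin": 0, "gripper": -1}, {"slide": [-0.07, -0.008, 0], "spin": 0, "gripper": -1}, {"slide": [-0.105, -0.012, 0], "spin": 0, "gripper": -1}, {"slide": [-0.135, -0.015, 0], "spin": 0, "gripper": -1}, {"slide": [-0.155, -0.018, 0], "spin": 0, "gripper": -1}, {"slide": [-0.165, -0.018, 0], "spin": 0, "gripper": -1}, {"slide": [-0.165, -0.018, 0], "spin": 0, "gripper": -1}, {"slide": [-0.165, -0.018, 0], "spin": 0, "gripper": -1}]'

```text
t: 9.85
tool_pos: [0.5063, -0.2549, 0.2431]
tool_rot: [-2.2, -2.239, -0.0]
contact_force: [-0.4, 0.7, -0.5]
opening: 0.0333
grip_force: 25.7
```

```bash
python3 -c "
from h import *
go([.5135,-.2622,.155],91.06)"
```

```text
at [ 0.5063 -0.2549  0.2431] psi 90.99 slide [-0.0076  0.0072  0.088 ] spin -0.07 t 9.85
```

arm_command --increments '[{"slide": [-0.0076, 0.0072, 0.01], "spin": 0, "gripper": -1}, {"slide": [-0.0076, 0.0072, 0.025], "spin": 0, "gripper": -1}, {"slide": [-0.0076, 0.0072, 0.04], "spin": 0, "gripper": -1}, {"slide": [-0.0076, 0.0072, 0.045], "spin": 0, "gripper": -1}, {"slide": [-0.0076, 0.0072, 0.045], "spin": 0, "gripper": -1}, {"slide": [-0.0076, 0.0072, 0.055], "spin": 0, "gripper": -1}, {"slide": [-0.0076, 0.0072, 0.065], "spin": 0, "gripper": -1}, {"slide": [-0.0076, 0.0072, 0.07], "spin": 0, "gripper": -1}]'

```text
t: 10.52
tool_pos: [0.5139, -0.2627, 0.1734]
tool_rot: [-2.201, -2.242, 0.001]
contact_force: [1.1, -0.7, -0.8]
opening: 0.0331
grip_force: 25.8
```

```bash
python3 -c "
from h import *
go([.5135,-.2622,.155],91.06)"
```

```text
at [ 0.5139 -0.2627  0.1734] psi 91.05 slide [ 0.0005 -0.0004  0.0184] spin -0.01 t 10.52
```

No contact so the vial is entering the bore; continuing down gently.

arm_command --increments '[{"slide": [0, 0, 0.006], "spin": 0, "gripper": -1}, {"slide": [0, 0, 0.012], "spin": 0, "gripper": -1}, {"slide": [0, 0, 0.016], "spin": 0, "gripper": -1}, {"slide": [0, 0, 0.018], "spin": 0, "gripper": -1}, {"slide": [0, 0, 0.02], "spin": 0, "gripper": -1}, {"slide": [0, 0, 0.022], "spin": 0, "gripper": -1}, {"slide": [0, 0, 0.022], "spin": 0, "gripper": -1}]'

```text
t: 11.1
tool_pos: [0.5139, -0.263, 0.1519]
tool_rot: [-2.201, -2.241, 0.0]
contact_force: [-0.3, -0.1, -1.4]
opening: 0.033
grip_force: 25.7
```

arm_command --increments '[{"slide": [0, 0, 0.001], "spin": 0, "gripper": -1}, {"slide": [0, 0, 0.002], "spin": 0, "gripper": -1}, {"slide": [0, 0, 0.003], "spin": 0, "gripper": -1}, {"slide": [0, 0, 0.003], "spin": 0, "gripper": -1}]'

```text
t: 11.43
tool_pos: [0.5148, -0.2634, 0.151]
tool_rot: [2.2, 2.24, 0.001]
contact_force: [-1.1, 0.9, 5.8]
opening: 0.033
grip_force: 24.5
```

arm_command --increments '[{"slide": [0, 0, -0.001], "spin": 0, "gripper": 0}, {"slide": [0, 0, -0.001], "spin": 0, "gripper": 0.5}, {"slide": [0, 0, -0.001], "spin": 0, "gripper": 0.8}, {"slide": [0, 0, -0.001], "spin": 0, "gripper": 0.8}, {"slide": [0, 0, -0.03], "spin": 0, "gripper": 1}, {"slide": [0, 0, -0.07], "spin": 0, "gripper": 1}, {"slide": [0.02, 0, -0.1], "spin": 0, "gripper": 1}, {"slide": [0.06, 0, -0.1], "spin": 0, "gripper": 1}]'

```text
t: 12.1
tool_pos: [0.5159, -0.2067, 0.2579]
tool_rot: [2.197, 2.226, 0.004]
contact_force: [1.1, 0.5, 0.8]
opening: 0.0856
grip_force: 0.0
```

arm_command --increments '[{"slide": [0.04, 0.005, 0], "spin": -0.5, "gripper": 1}, {"slide": [0.08, 0.005, 0], "spin": -1, "gripper": 1}, {"slide": [0.12, 0.01, 0], "spin": -1.8, "gripper": 1}, {"slide": [0.16, 0.015, 0], "spin": -1.8, "gripper": 1}, {"slide": [0.2, 0.02, 0], "spin": -1.8, "gripper": 1}, {"slide": [0.24, 0.025, 0], "spin": -1.8, "gripper": 1}, {"slide": [0.28, 0.025, 0], "spin": -1.8, "gripper": 1}, {"slide": [0.32, 0.025, 0], "spin": -1.8, "gripper": 1}]'

```text
t: 12.77
tool_pos: [0.5319, 0.1194, 0.2492]
tool_rot: [2.166, 2.275, 0.0]
contact_force: [0.4, -0.4, 0.1]
opening: 0.0856
grip_force: 0.0
```

```bash
python3 -c "
from h import *
go([.5417,.1895,.123],92.85)
t=grab('top');s=grab('side')
a=cv2.resize(t['frame'][175:260,140:435,::-1],(800,230),interpolation=2)
b=cv2.resize(s['frame'][110:210,260:370,::-1],(396,360),interpolation=2)
c=np.zeros((590,800,3),'uint8');c[:230]=a;c[230:,:396]=b
cv2.imwrite('pics/c7.png',c)"
```

```text
at [0.5319 0.1194 0.2492] psi 92.82 slide [0.0696 0.0132 0.1262] spin -0.03 t 12.77
```

View pics/c7.png

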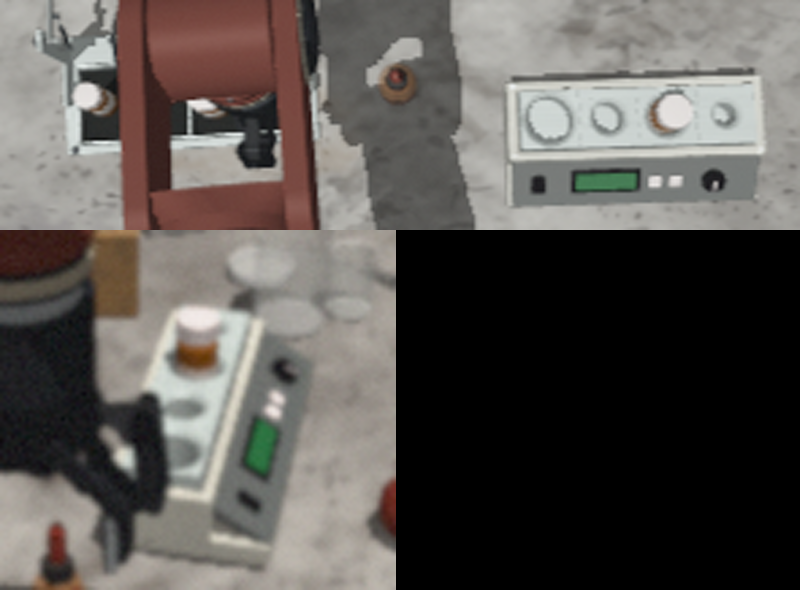

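The l vial stands in its bore (third from the left, top crop (672,112)). Next is the xl vial.

arm_command --increments '[{"slide": [0.035, 0.008, 0], "spin": 0, "gripper": 1}, {"slide": [0.0696, 0.0132, 0.02], "spin": 0, "gripper": 1}, {"slide": [0.0696, 0.0132, 0.05], "spin": 0, "gripper": 1}, {"slide": [0.0696, 0.0132, 0.06], "spin": 0, "gripper": 1}, {"slide": [0.0696, 0.0132, 0.06], "spin": 0, "gripper": 1}, {"slide": [0.0696, 0.0132, 0.09], "spin": 0, "gripper": 1}, {"slide": [0.0696, 0.0132, 0.115], "spin": 0, "gripper": 1}, {"slide": [0.0696, 0.0132, 0.126], "spin": 0, "gripper": 1}]'

```text
t: 13.53
tool_pos: [0.5411, 0.1859, 0.1213]
tool_rot: [-2.167, -2.272, 0.005]
contact_force: [-0.7, -0.0, -1.2]
opening: 0.0851
grip_force: 0.0
```

arm_command --increments '[{"slide": [0, 0, 0], "spin": 0, "gripper": 0.4}, {"slide": [0, 0, 0], "spin": 0, "gripper": 0}, {"slide": [0, 0, 0], "spin": 0, "gripper": -0.5}, {"slide": [0, 0, 0], "spin": 0, "gripper": -1}, {"slide": [0, 0, 0], "spin": 0, "gripper": -1}, {"slide": [0, 0, 0], "spin": 0, "gripper": -1}]'

```text
t: 14.03
tool_pos: [0.5436, 0.1877, 0.1259]
tool_rot: [2.164, 2.273, 0.005]
contact_force: [0.3, -1.7, 5.7]
opening: 0.0405
grip_force: 26.1
```

arm_command --increments '[{"slide": [0, 0, -0.015], "spin": 0, "gripper": -1}, {"slide": [0, 0, -0.045], "spin": 0, "gripper": -1}, {"slide": [0, 0, -0.08], "spin": 0, "gripper": -1}, {"slide": [0, 0, -0.11], "spin": 0, "gripper": -1}, {"slide": [-0.02, -0.005, -0.125], "spin": 0, "gripper": -1}, {"slide": [-0.05, -0.01, -0.125], "spin": 0.5, "gripper": -1}, {"slide": [-0.085, -0.015, -0.125], "spin": 1, "gripper": -1}, {"slide": [-0.12, -0.02, -0.125], "spin": 1.8, "gripper": -1}]'

```text
t: 14.7
tool_pos: [0.5274, 0.066, 0.2489]
tool_rot: [2.2, 2.242, 0.001]
contact_force: [0.2, -0.9, -1.9]
opening: 0.0406
grip_force: 26.0
```

arm_command --increments '[{"slide": [-0.035, -0.003, 0], "spin": 0, "gripper": -1}, {"slide": [-0.07, -0.007, 0], "spin": 0, "gripper": -1}, {"slide": [-0.105, -0.01, 0], "spin": 0, "gripper": -1}, {"slide": [-0.14, -0.013, 0], "spin": 0, "gripper": -1}, {"slide": [-0.17, -0.016, 0], "spin": 0, "gripper": -1}, {"slide": [-0.195, -0.018, 0], "spin": 0, "gripper": -1}, {"slide": [-0.21, -0.02, 0], "spin": 0, "gripper": -1}, {"slide": [-0.21, -0.02, 0], "spin": 0, "gripper": -1}]'

```text
t: 15.37
tool_pos: [0.5111, -0.1461, 0.2482]
tool_rot: [2.206, 2.237, -0.001]
contact_force: [-0.5, -0.5, -2.0]
opening: 0.0407
grip_force: 26.0
```

```bash
python3 -c "
from h import *
go([.5113,-.1475,.152],91.06);print(status.get_obs()['opening'])"
```

```text
at [ 0.5111 -0.1461  0.2482] psi 90.81 slide [-0.0014  0.0002  0.0962] spin -0.25 t 15.37
0.0407260065936689
```

arm_command --increments '[{"slide": [-0.0025, 0, 0.02], "spin": 0, "gripper": -1}, {"slide": [-0.0025, 0, 0.045], "spin": 0, "gripper": -1}, {"slide": [-0.0025, 0, 0.06], "spin": 0, "gripper": -1}, {"slide": [-0.0025, 0, 0.065], "spin": 0, "gripper": -1}, {"slide": [-0.0025, 0, 0.072], "spin": 0, "gripper": -1}, {"slide": [-0.0025, 0, 0.08], "spin": 0, "gripper": -1}, {"slide": [-0.0025, 0, 0.085], "spin": 0, "gripper": -1}, {"slide": [-0.0025, 0, 0.085], "spin": 0, "gripper": -1}]'

```text
t: 16.03
tool_pos: [0.514, -0.1524, 0.1737]
tool_rot: [2.188, 2.234, -0.018]
contact_force: [-20.2, -18.2, 37.3]
opening: 0.041
grip_force: 44.0
```

arm_command --increments '[{"slide": [0, 0, 0.004], "spin": 0, "gripper": -1}, {"slide": [0, 0, 0.007], "spin": 0, "gripper": -1}, {"slide": [0, 0, 0.009], "spin": 0, "gripper": -1}, {"slide": [0, 0, 0.01], "spin": 0, "gripper": -1}, {"slide": [0, 0, 0.01], "spin": 0, "gripper": -1}]'

```text
t: 16.45
tool_pos: [0.5141, -0.1537, 0.1641]
tool_rot: [2.186, 2.232, -0.02]
contact_force: [-21.6, -22.8, 37.7]
opening: 0.0406
grip_force: 44.0
```

arm_command --increments '[{"slide": [0, 0, -0.006], "spin": 0, "gripper": -1}, {"slide": [0, 0, -0.012], "spin": 0, "gripper": -1}, {"slide": [0, 0, -0.012], "spin": 0, "gripper": -1}]'

```text
t: 16.7
tool_pos: [0.5131, -0.148, 0.1691]
tool_rot: [2.196, 2.236, -0.002]
contact_force: [-3.5, -7.2, 10.6]
opening: 0.041
grip_force: 39.3
```

```bash
python3 -c "
from h import *
go([.5113,-.1475,.152],91.06);print(status.get_obs()['tool_rot'])
t=grab('top');s=grab('side')
a=cv2.resize(t['frame'][185:255,310:435,::-1],(600,336),interpolation=2)
b=cv2.resize(s['frame'][120:220,250:360,::-1],(290,264),interpolation=2)
a=cv2.resize(s['frame'][110:220,250:370,::-1],(655,600),interpolation=2)
cv2.imwrite('pics/c8.png',a)"
```

```text
at [ 0.5131 -0.148   0.1691] psi 91.03 slide [ 0.0006 -0.0018  0.0171] spin -0.03 t 16.7
[ 2.19605149  2.23598389 -0.0023658 ]
```

View pics/c8.png

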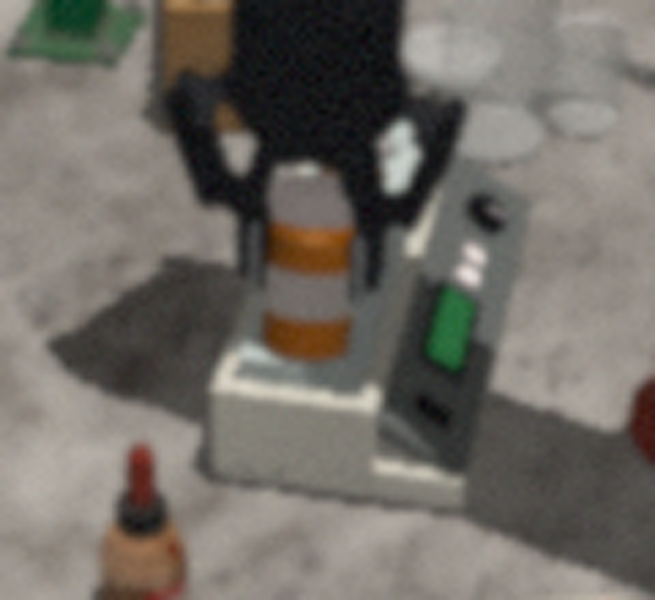

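The xl vial has caught on the rim of its bore. It is upright, with its underside at about crop (307,334). I'll measure its offset numerically with a colour mask.

Run:
```python
from h import *
s=grab('side'); im=s['frame'].astype(int)
m=((im[:,:,0]>90)&(im[:,:,0]-im[:,:,2]>70)&(im[:,:,0]-im[:,:,1]<120)).astype('uint8'); m[:,:285]=0; m[:,330:]=0; m[:140]=0;m[195:]=0
n,L,st,ce=cv2.connectedComponentsWithStats(m)
for i in range(1,n):
    if st[i][4]<15: continue
    ys,xs=np.where(L==i); print(st[i]); 
    for y in sorted(set(ys)): print(y,xs[ys==y].min(),xs[ys==y].max(),end=' | ')
    print()
for z in(.072,.068):
  for e in((0,0),(.004,0),(0,.004)):
    c=np.array([.5118+e[0],-.147+e[1]]); P=np.array([proj(s,[*(c+.021*np.array([np.cos(a),np.sin(a)])),z]) for a in np.linspace(0,6.28,60)])
    print(z,e,'cols',P[:,0].min().round(1),P[:,0].max().round(1),'bottom',P[:,1].max().round(1),'bottomcol',P[P[:,1].argmax(),0].round(1))
```

```text
[300 152  14   8  88]
152 300 313 | 153 301 313 | 154 302 313 | 155 302 312 | 156 302 312 | 157 302 312 | 158 303 312 | 159 306 311 | 
[300 169  13   6  63]
169 300 304 | 170 300 312 | 171 300 312 | 172 300 312 | 173 301 312 | 174 303 310 | 
0.072 (0, 0) cols 298.2 314.2 bottom 175.4 bottomcol 306.4
0.072 (0.004, 0) cols 296.7 312.7 bottom 175.2 bottomcol 304.8
0.072 (0, 0.004) cols 297.8 313.9 bottom 176.3 bottomcol 306.0
0.068 (0, 0) cols 298.2 314.2 bottom 176.7 bottomcol 306.3
0.068 (0.004, 0) cols 296.7 312.7 bottom 176.5 bottomcol 304.8
0.068 (0, 0.004) cols 297.8 313.9 bottom 177.6 bottomcol 306.0
```

arm_command --increments '[{"slide": [0, 0, -0.005], "spin": 0, "gripper": -1}, {"slide": [0, 0, -0.008], "spin": 0, "gripper": -1}, {"slide": [0, 0, -0.008], "spin": 0, "gripper": -1}, {"slide": [0, 0, -0.008], "spin": 0, "gripper": -1}]'

```text
t: 17.18
tool_pos: [0.5114, -0.1453, 0.1729]
tool_rot: [-2.2, -2.241, -0.0]
contact_force: [0.5, -0.1, -1.8]
opening: 0.0407
grip_force: 38.2
```

```bash
cat > v.py <<'E'
from h import *
go([.5118,-.147,.152],91.06); s=grab('side'); im=s['frame'].astype(int)
m=((im[:,:,0]>90)&(im[:,:,0]-im[:,:,2]>70)&(im[:,:,0]-im[:,:,1]<120)).astype('uint8'); m[:,:285]=0; m[:,330:]=0; m[:140]=0;m[195:]=0
ys,xs=np.where(m); 
for y in sorted(set(ys)): print(y,xs[ys==y].min(),xs[ys==y].max(),end=' | ')
E
python3 v.py
```

```text
at [ 0.5114 -0.1453  0.1729] psi 91.06 slide [-0.0017  0.0003  0.0209] spin -0.0 t 17.18
151 301 305 | 152 301 314 | 153 302 314 | 154 302 313 | 155 302 313 | 156 302 313 | 157 303 313 | 158 304 312 | 169 301 312 | 170 301 312 | 171 301 312 | 172 301 312 | 173 302 312 | 174 304 310 |
```

arm_command --increments '[{"slide": [-0.0035, -0.0005, -0.003], "spin": 0, "gripper": -1}, {"slide": [-0.0035, -0.0005, -0.003], "spin": 0, "gripper": -1}, {"slide": [-0.0035, -0.0005, -0.003], "spin": 0, "gripper": -1}, {"slide": [-0.0035, -0.0005, -0.003], "spin": 0, "gripper": -1}]'

```text
t: 17.57
tool_pos: [0.5112, -0.1497, 0.1761]
tool_rot: [-2.202, -2.241, 0.0]
contact_force: [-0.2, -0.2, -1.6]
opening: 0.0409
grip_force: 38.2
```

```bash
python3 v.py
```

```text
at [ 0.5112 -0.1497  0.1761] psi 91.0 slide [0.0026 0.0007 0.0241] spin -0.06 t 17.57
149 301 305 | 150 301 314 | 151 302 314 | 152 303 314 | 153 302 314 | 154 303 313 | 155 303 313 | 156 305 313 | 167 301 313 | 168 302 313 | 169 301 313 | 170 301 313 | 171 302 312 | 172 305 311 |
```

arm_command --increments '[{"slide": [0.0005, 0, 0.003], "spin": 0, "gripper": -1}, {"slide": [0.0005, 0, 0.006], "spin": 0, "gripper": -1}, {"slide": [0.0005, 0, 0.009], "spin": 0, "gripper": -1}, {"slide": [0.0005, 0, 0.009], "spin": 0, "gripper": -1}]'

```text
t: 17.95
tool_pos: [0.5125, -0.15, 0.1681]
tool_rot: [2.198, 2.238, 0.001]
contact_force: [3.2, -3.8, -0.3]
opening: 0.0407
grip_force: 38.3
```

arm_command --increments '[{"slide": [-0.0005, 0, 0.002], "spin": 0, "gripper": -1}, {"slide": [-0.001, 0, 0.004], "spin": 0, "gripper": -1}, {"slide": [-0.001, 0, 0.004], "spin": 0, "gripper": -1}]'

```text
t: 18.2
tool_pos: [0.5129, -0.1513, 0.1669]
tool_rot: [2.199, 2.238, 0.001]
contact_force: [-1.5, -1.3, 13.4]
opening: 0.0406
grip_force: 39.5
```

```bash
python3 v.py
```

```text
at [ 0.5129 -0.1513  0.1669] psi 91.02 slide [ 0.0043 -0.0011  0.0149] spin -0.04 t 18.2
151 301 302 | 152 301 313 | 153 301 314 | 154 302 313 | 155 302 313 | 156 302 313 | 157 302 313 | 158 303 312 | 159 307 310 | 169 301 304 | 170 300 312 | 171 300 312 | 172 300 312 | 173 301 312 | 174 303 311 |
```

Run:
```python
from h import *
s=grab('side'); C=-s['view'][:3,:3].T@s['view'][:3,3]
def front(c,z):
    d=C[:2]-c; return proj(s,[*(c+.021*d/np.linalg.norm(d)),z])
for nm,im,c,z0 in(('tray',cv2.imread('pics/s4.png')[:,:,::-1],np.array([.5417,.1895]),.010),('now',s['frame'],np.array([.5118,-.147]),.072)):
    P=[front(c,z0+h) for h in(0,.08)]; print(nm,np.round(P,1))
    hs=np.linspace(-.008,.08,89); g=[]
    for h in hs:
        u,v=front(c,z0+h)
        p=cv2.getRectSubPix(np.float32(im.astype(np.float32)[:,:,0]-im.astype(np.float32)[:,:,2]).copy(),(3,1),(float(u),float(v))).mean(); g.append(p)
    g=np.array(g); print([(int(round(h*1e3)),int(x)) for h,x in zip(hs,g)][::2])
```

```text
tray [[258.3 290.1]
 [256.  264.6]]
[(-8, -1), (-6, 0), (-4, 1), (-2, 5), (0, 9), (2, 19), (4, 31), (6, 51), (8, 66), (10, 77), (12, 83), (14, 84), (16, 69), (18, 53), (20, 38), (22, 27), (24, 18), (26, 14), (28, 14), (30, 14), (32, 14), (34, 13), (36, 13), (38, 16), (40, 22), (42, 33), (44, 46), (46, 60), (48, 74), (50, 81), (52, 86), (54, 87), (56, 92), (58, 98), (60, 105), (62, 98), (64, 78), (66, 48), (68, 28), (70, 16), (72, 14), (74, 12), (76, 13), (78, 15), (80, 14)]
now [[306.1 175.4]
 [306.8 149. ]]
[(-8, 0), (-6, 0), (-4, 6), (-2, 15), (0, 39), (2, 62), (4, 83), (6, 92), (8, 96), (10, 97), (12, 97), (14, 96), (16, 94), (18, 85), (20, 68), (22, 45), (24, 26), (26, 16), (28, 11), (30, 10), (32, 9), (34, 9), (36, 10), (38, 10), (40, 9), (42, 10), (44, 16), (46, 27), (48, 43), (50, 66), (52, 82), (54, 92), (56, 96), (58, 96), (60, 95), (62, 95), (64, 99), (66, 105), (68, 112), (70, 101), (72, 79), (74, 45), (76, 25), (78, 14), (80, 10)]
```

The profile shows the xl vial leaning about 9° in the grip and slipped upward. I'll set it upright on clear worktop near (0.47, -0.05), let it settle, and re-grip it higher and tighter.

arm_command --increments '[{"slide": [0, 0, -0.01], "spin": 0, "gripper": -1}, {"slide": [0, 0, -0.03], "spin": 0, "gripper": -1}, {"slide": [0, 0, -0.05], "spin": 0, "gripper": -1}, {"slide": [0, 0, -0.06], "spin": 0, "gripper": -1}, {"slide": [0.025, -0.01, -0.06], "spin": 0, "gripper": -1}, {"slide": [0.055, -0.025, -0.06], "spin": 0, "gripper": -1}, {"slide": [0.085, -0.035, -0.06], "spin": 0, "gripper": -1}, {"slide": [0.102, -0.041, -0.06], "spin": 0, "gripper": -1}]' --newtons 40

```text
t: 18.97
tool_pos: [0.4665, -0.0465, 0.2219]
tool_rot: [-2.198, -2.239, 0.001]
contact_force: [0.9, 0.5, -0.8]
opening: 0.0405
grip_force: 41.0
```

arm_command --increments '[{"slide": [0, 0, 0.025], "spin": 0, "gripper": -1}, {"slide": [0, 0, 0.055], "spin": 0, "gripper": -1}, {"slide": [0, 0, 0.085], "spin": 0, "gripper": -1}, {"slide": [0, 0, 0.105], "spin": 0, "gripper": -1}, {"slide": [0, 0, 0.11], "spin": 0, "gripper": -1}, {"slide": [0, 0, 0.11], "spin": 0, "gripper": -1}]'

```text
t: 19.47
tool_pos: [0.4664, -0.0482, 0.1108]
tool_rot: [-2.198, -2.237, 0.004]
contact_force: [-0.4, -0.2, -0.6]
opening: 0.0408
grip_force: 40.9
```

arm_command --increments '[{"slide": [0, 0, 0.004], "spin": 0, "gripper": -1}, {"slide": [0, 0, 0.007], "spin": 0, "gripper": -1}, {"slide": [0, 0, 0.009], "spin": 0, "gripper": -1}, {"slide": [0, 0, 0.009], "spin": 0, "gripper": -1}]'

```text
t: 19.8
tool_pos: [0.4694, -0.0491, 0.1055]
tool_rot: [2.2, 2.239, 0.002]
contact_force: [0.4, -0.8, 0.3]
opening: 0.0406
grip_force: 41.2
```

arm_command --increments '[{"slide": [0, 0, 0.002], "spin": 0, "gripper": -1}, {"slide": [0, 0, 0.004], "spin": 0, "gripper": -1}, {"slide": [0, 0, 0.004], "spin": 0, "gripper": -1}]'

```text
t: 20.05
tool_pos: [0.4701, -0.0493, 0.1049]
tool_rot: [2.201, 2.241, -0.0]
contact_force: [-10.7, 2.5, 24.8]
opening: 0.0407
grip_force: 44.0
```

arm_command --increments '[{"slide": [0, 0, -0.003], "spin": 0, "gripper": -1}, {"slide": [0, 0, -0.004], "spin": 0, "gripper": -1}, {"slide": [0, 0, -0.004], "spin": 0, "gripper": 0.1}, {"slide": [0, 0, -0.004], "spin": 0, "gripper": 0.3}, {"slide": [0, 0, -0.004], "spin": 0, "gripper": 0.6}, {"slide": [0, 0, -0.004], "spin": 0, "gripper": 0.8}, {"slide": [0, 0, -0.004], "spin": 0, "gripper": 0.8}, {"slide": [0, 0, -0.004], "spin": 0, "gripper": 0.8}]'

```text
t: 20.72
tool_pos: [0.4683, -0.0489, 0.1041]
tool_rot: [-2.201, -2.241, 0.0]
contact_force: [0.0, -0.2, 0.2]
opening: 0.0769
grip_force: 0.0
```

```bash
cat > prof.py <<'E'
from h import *
import sys
# prof.py x y z0 r : band edges along the visible front line of a vertical vial
x,y,z0,r=map(float,sys.argv[1:5]); go([x,y,z0+.115],91.06)
s=grab('side'); C=-s['view'][:3,:3].T@s['view'][:3,3]; c=np.array([x,y])
rb=(s['frame'].astype(np.float32)[:,:,0]-s['frame'].astype(np.float32)[:,:,2])
d=C[:2]-c; f=c+r*d/np.linalg.norm(d)
hs=np.arange(-.03,.1,.0005); P=np.array([proj(s,[*f,z0+h]) for h in hs])
g=np.array([cv2.getRectSubPix(rb,(3,1),(float(u),float(v))).mean() for u,v in P])-50
i=np.where(g[1:]*g[:-1]<0)[0]; print('edges mm',(hs[i]*1e3).round(1), 'sign',np.sign(g[i+1]))
# width centre at lower band
for h in(.010,.054):
    u,v=proj(s,[*f,z0+h]); row=rb[int(round(v)),int(u)-20:int(u)+21]; k=np.where(row>50)[0]+int(u)-20
    print('row',round(v,1),'expected col',round(u,1),'amber',k.min() if len(k) else None,k.max() if len(k) else None)
E
python3 prof.py .470 -.049 0 .021
```

```text
at [ 0.4683 -0.0489  0.1041] psi 91.02 slide [-0.0002  0.0017 -0.0109] spin -0.04 t 20.72
edges mm [-5.5  6.5 34.  53. ] sign [ 1. -1.  1. -1.]
row 220.8 expected col 313.2 amber 307 320
row 207.4 expected col 313.8 amber 307 322
```

arm_command --increments '[{"slide": [0, 0, -0.02], "spin": 0, "gripper": 1}, {"slide": [0, 0, -0.05], "spin": 0, "gripper": 1}, {"slide": [0, 0, -0.09], "spin": 0, "gripper": 1}, {"slide": [0, 0, -0.13], "spin": 0, "gripper": 1}, {"slide": [-0.04, 0, -0.15], "spin": 0, "gripper": 1}, {"slide": [-0.08, 0, -0.15], "spin": 0, "gripper": 1}, {"slide": [-0.12, 0, -0.15], "spin": 0, "gripper": 1}, {"slide": [-0.16, 0, -0.15], "spin": 0, "gripper": 1}]'

```text
t: 21.43
tool_pos: [0.4714, -0.2106, 0.2555]
tool_rot: [2.199, 2.24, 0.001]
contact_force: [0.4, 1.0, -0.4]
opening: 0.0857
grip_force: 0.0
```

```bash
cat > cap.py <<'E'
from h import *
import sys
x,y,zt,r=map(float,sys.argv[1:5])  # expected cap top centre
D={n:grab(n) for n in('top','side')}; R=[]
for n,d in D.items():
    im=d['frame'].astype(int); u,v=proj(d,[x,y,zt]); x0,y0=int(u)-22,int(v)-22
    p=im[y0:y0+44,x0:x0+44]; m=((p.min(2)>165)&(p[:,:,0]-p[:,:,2]>=-4)).astype('uint8')
    N,L,st,ce=cv2.connectedComponentsWithStats(m)
    for i in range(1,N):
        if st[i][4]>15: print(n,'exp',np.round([u,v],1),'blob bbox',st[i][0]+x0,st[i][1]+y0,st[i][2:],'cent',(ce[i]+[x0,y0]).round(1),onz(d,*(ce[i]+[x0,y0]),zt).round(4))
    a=((p[:,:,0]-p[:,:,2])>50).astype('uint8');ys,xs=np.where(a)
    if len(ys): print(n,'amber bbox',xs.min()+x0,ys.min()+y0,xs.max()+x0,ys.max()+y0)
print(status.get_obs()['tool_pos'])
E
python3 cap.py .47 -.049 .08 .021; python3 prof.py .470 -.049 0 .021
```

```text
top exp [305.5 234.3] blob bbox 310 212 [15 11 62] cent [318.  217.1] [ 0.5154 -0.0827  0.08  ]
top exp [305.5 234.3] blob bbox 293 228 [ 17  16 199] cent [301.5 235.2] [ 0.4677 -0.0384  0.08  ]
top exp [305.5 234.3] blob bbox 314 231 [ 12  15 104] cent [320.  237.3] [ 0.4616 -0.0872  0.08  ]
top exp [305.5 234.3] blob bbox 311 252 [10  4 25] cent [315.5 254. ] [ 0.4178 -0.0746  0.08  ]
side exp [314.4 193.5] blob bbox 292 171 [ 30  14 119] cent [305.2 178.3] [ 0.5048 -0.1032  0.08  ]
side exp [314.4 193.5] blob bbox 306 191 [ 23  12 158] cent [314.7 196.6] [ 0.4669 -0.0374  0.08  ]
side amber bbox 307 205 321 213
[ 0.47104388 -0.21341631  0.25474834]
at [ 0.471  -0.2134  0.2547] psi 90.69 slide [0.1647 0.0009 0.1394] spin -0.37 t 21.53
edges mm [-6.   7.5 36.  56. ] sign [ 1. -1.  1. -1.]
row 220.8 expected col 313.2 amber 307 320
row 207.4 expected col 313.8 amber 307 321
```

arm_command --increments '[{"slide": [0.035, 0, 0], "spin": 0, "gripper": 1}, {"slide": [0.07, 0, 0], "spin": 0, "gripper": 1}, {"slide": [0.105, 0, 0], "spin": 0, "gripper": 1}, {"slide": [0.14, 0, 0], "spin": 0, "gripper": 1}, {"slide": [0.175, -0.001, 0.03], "spin": -0.3, "gripper": 1}, {"slide": [0.175, -0.001, 0.06], "spin": -0.3, "gripper": 1}, {"slide": [0.175, -0.001, 0.06], "spin": -0.3, "gripper": 1}, {"slide": [0.175, -0.001, 0.06], "spin": -0.3, "gripper": 1}]'

```text
t: 22.25
tool_pos: [0.4656, -0.0326, 0.1924]
tool_rot: [-2.19, -2.246, 0.004]
contact_force: [0.0, -0.2, -0.3]
opening: 0.0855
grip_force: 0.0
```

```bash
python3 -c "
from h import *
go([.4675,-.038,.114],91.06)"
```

```text
at [ 0.4656 -0.0326  0.1924] psi 91.44 slide [-0.0056  0.0021  0.0784] spin 0.38 t 22.25
```

arm_command --increments '[{"slide": [-0.0045, 0.002, 0.02], "spin": 0.4, "gripper": 1}, {"slide": [-0.0045, 0.002, 0.045], "spin": 0.4, "gripper": 1}, {"slide": [-0.0045, 0.002, 0.065], "spin": 0.4, "gripper": 1}, {"slide": [-0.0045, 0.002, 0.077], "spin": 0.4, "gripper": 1}, {"slide": [-0.0045, 0.002, 0.077], "spin": 0.4, "gripper": 1}, {"slide": [-0.0045, 0.002, 0.077], "spin": 0.4, "gripper": 1}, {"slide": [-0.0045, 0.002, 0.077], "spin": 0.4, "gripper": 1}, {"slide": [-0.0045, 0.002, 0.077], "spin": 0.4, "gripper": 1}]'

```text
t: 22.92
tool_pos: [0.4707, -0.0389, 0.1195]
tool_rot: [2.202, 2.236, 0.003]
contact_force: [0.6, 1.1, -0.2]
opening: 0.0854
grip_force: 0.0
```

arm_command --increments '[{"slide": [0, 0, 0], "spin": 0, "gripper": 1}, {"slide": [0, 0, 0], "spin": 0, "gripper": 1}, {"slide": [0, 0, 0], "spin": 0, "gripper": 1}, {"slide": [0, 0, 0], "spin": 0, "gripper": 1}]'

```text
t: 23.25
tool_pos: [0.4694, -0.0383, 0.1176]
tool_rot: [2.203, 2.239, 0.0]
contact_force: [-0.3, -0.5, 0.2]
opening: 0.0852
grip_force: 0.0
```

arm_command --increments '[{"slide": [0, -0.0015, 0.003], "spin": 0, "gripper": 0.5}, {"slide": [0, -0.0015, 0.003], "spin": 0, "gripper": 0.2}, {"slide": [0, -0.0015, 0.003], "spin": 0, "gripper": -0.2}, {"slide": [0, -0.0015, 0.003], "spin": 0, "gripper": -1}, {"slide": [0, -0.0015, 0.003], "spin": 0, "gripper": -1}, {"slide": [0, -0.0015, 0.003], "spin": 0, "gripper": -1}, {"slide": [0, -0.0015, 0.003], "spin": 0, "gripper": -1}]' --newtons 40

```text
t: 23.83
tool_pos: [0.4678, -0.0383, 0.1143]
tool_rot: [2.203, 2.239, 0.0]
contact_force: [0.2, 0.5, 0.6]
opening: 0.0405
grip_force: 41.7
```

arm_command --increments '[{"slide": [0, 0, -0.01], "spin": 0, "gripper": -1}, {"slide": [0, 0, -0.03], "spin": 0, "gripper": -1}, {"slide": [0, 0, -0.055], "spin": 0, "gripper": -1}, {"slide": [0, 0, -0.085], "spin": 0, "gripper": -1}, {"slide": [0, 0, -0.11], "spin": 0, "gripper": -1}, {"slide": [0, 0, -0.125], "spin": 0, "gripper": -1}, {"slide": [0, 0, -0.13], "spin": 0, "gripper": -1}, {"slide": [0, 0, -0.13], "spin": 0, "gripper": -1}]'

```text
t: 24.5
tool_pos: [0.4684, -0.0385, 0.2463]
tool_rot: [2.201, 2.237, 0.003]
contact_force: [-0.3, 0.4, -2.0]
opening: 0.0409
grip_force: 41.7
```

arm_command --increments '[{"slide": [0, 0, 0], "spin": 0, "gripper": -1}, {"slide": [0, 0, 0], "spin": 0, "gripper": -1}, {"slide": [0, 0, 0], "spin": 0, "gripper": -1}, {"slide": [0, 0, 0], "spin": 0, "gripper": -1}]'

```text
t: 24.83
tool_pos: [0.4671, -0.0382, 0.2427]
tool_rot: [-2.202, -2.237, 0.002]
contact_force: [0.3, -0.9, -1.0]
opening: 0.0401
grip_force: 41.7
```

```bash
python3 prof.py .4675 -.038 .13 .021; python3 -c "
from h import *
go([.5115,-.1475,.2],91.06)"
```

```text
at [ 0.4671 -0.0382  0.2427] psi 90.92 slide [ 0.0002  0.0003 -0.0023] spin -0.14 t 24.83
edges mm [ 1.5 16.5 43.5 63.5] sign [ 1. -1.  1. -1.]
row 181.7 expected col 315.2 amber 310 322
row 165.5 expected col 315.9 amber 309 324
at [ 0.4673 -0.0382  0.243 ] psi 90.92 slide [-0.11    0.0425  0.0429] spin -0.14 t 24.88
```

arm_command --increments '[{"slide": [-0.015, 0.006, 0], "spin": 0, "gripper": -1}, {"slide": [-0.035, 0.014, 0], "spin": 0, "gripper": -1}, {"slide": [-0.06, 0.023, 0], "spin": 0, "gripper": -1}, {"slide": [-0.085, 0.033, 0], "spin": 0, "gripper": -1}, {"slide": [-0.102, 0.04, 0], "spin": -0.1, "gripper": -1}, {"slide": [-0.11, 0.0425, 0.01], "spin": -0.1, "gripper": -1}, {"slide": [-0.11, 0.0425, 0.03], "spin": -0.1, "gripper": -1}, {"slide": [-0.11, 0.0425, 0.035], "spin": -0.1, "gripper": -1}]'

```text
t: 25.55
tool_pos: [0.5104, -0.1472, 0.2053]
tool_rot: [-2.198, -2.236, 0.003]
contact_force: [-1.4, 0.3, -2.5]
opening: 0.0403
grip_force: 41.7
```

arm_command --increments '[{"slide": [0, 0, 0], "spin": 0, "gripper": -1}, {"slide": [0, 0, 0], "spin": 0, "gripper": -1}, {"slide": [0, 0, 0], "spin": 0, "gripper": -1}, {"slide": [0, 0, 0], "spin": 0, "gripper": -1}, {"slide": [0, 0, 0], "spin": 0, "gripper": -1}, {"slide": [0, 0, 0], "spin": 0, "gripper": -1}]'

```text
t: 26.05
tool_pos: [0.5124, -0.1476, 0.2101]
tool_rot: [2.2, 2.24, 0.001]
contact_force: [-0.6, -0.5, -1.3]
opening: 0.0407
grip_force: 41.7
```

```bash
python3 prof.py .5115 -.1475 .093 .021; python3 -c "
from h import *
go([.5115,-.1475,.187],91.06)"
```

```text
at [ 0.5124 -0.1476  0.2101] psi 91.04 slide [ 0.0001 -0.0009  0.0021] spin -0.02 t 26.05
edges mm [ 6.5 21.5 48.  68. ] sign [ 1. -1.  1. -1.]
row 165.4 expected col 306.5 amber 302 312
row 150.6 expected col 306.9 amber 302 312
at [ 0.5123 -0.1476  0.21  ] psi 91.03 slide [ 0.0002 -0.0008  0.023 ] spin -0.03 t 26.1
```

arm_command --increments '[{"slide": [0, -0.0006, 0.012], "spin": 0, "gripper": -1}, {"slide": [0, -0.0006, 0.02], "spin": 0, "gripper": -1}, {"slide": [0, -0.0006, 0.026], "spin": 0, "gripper": -1}, {"slide": [0, -0.0006, 0.03], "spin": 0, "gripper": -1}, {"slide": [0, -0.0006, 0.03], "spin": 0, "gripper": -1}]'

```text
t: 26.52
tool_pos: [0.5106, -0.1473, 0.1773]
tool_rot: [-2.2, -2.239, 0.002]
contact_force: [0.3, -0.2, -1.4]
opening: 0.0405
grip_force: 41.7
```

arm_command --increments '[{"slide": [0, 0, 0.004], "spin": 0, "gripper": -1}, {"slide": [0, 0, 0.009], "spin": 0, "gripper": -1}, {"slide": [0, 0, 0.014], "spin": 0, "gripper": -1}, {"slide": [0, 0, 0.018], "spin": 0, "gripper": -1}, {"slide": [0, 0, 0.022], "spin": 0, "gripper": -1}, {"slide": [0, 0, 0.024], "spin": 0, "gripper": -1}, {"slide": [0, 0, 0.024], "spin": 0, "gripper": -1}]'

```text
t: 27.1
tool_pos: [0.5111, -0.1475, 0.1545]
tool_rot: [-2.201, -2.24, 0.001]
contact_force: [0.2, 0.4, -1.1]
opening: 0.0405
grip_force: 41.7
```

arm_command --increments '[{"slide": [0, 0, 0.001], "spin": 0, "gripper": -1}, {"slide": [0, 0, 0.002], "spin": 0, "gripper": -1}, {"slide": [0, 0, 0.003], "spin": 0, "gripper": -1}, {"slide": [0, 0, 0.003], "spin": 0, "gripper": -1}]'

```text
t: 27.43
tool_pos: [0.5114, -0.1477, 0.1522]
tool_rot: [-2.202, -2.241, -0.0]
contact_force: [-0.3, -0.4, -1.3]
opening: 0.0409
grip_force: 41.7
```

arm_command --increments '[{"slide": [0, 0, 0.001], "spin": 0, "gripper": -1}, {"slide": [0, 0, 0.002], "spin": 0, "gripper": -1}, {"slide": [0, 0, 0.002], "spin": 0, "gripper": -1}]'

```text
t: 27.68
tool_pos: [0.5115, -0.1477, 0.1503]
tool_rot: [2.201, 2.241, 0.0]
contact_force: [-0.5, -0.1, -1.6]
opening: 0.0403
grip_force: 41.7
```

arm_command --increments '[{"slide": [0, 0, 0.0005], "spin": 0, "gripper": 0.1}, {"slide": [0, 0, 0], "spin": 0, "gripper": 0.4}, {"slide": [0, 0, 0], "spin": 0, "gripper": 0.8}, {"slide": [0, 0, 0], "spin": 0, "gripper": 0.8}, {"slide": [0, 0, -0.03], "spin": 0, "gripper": 1}, {"slide": [0, 0, -0.07], "spin": 0, "gripper": 1}, {"slide": [0.02, 0, -0.1], "spin": 0, "gripper": 1}, {"slide": [0.06, 0, -0.1], "spin": 0, "gripper": 1}]'

```text
t: 28.35
tool_pos: [0.5139, -0.0906, 0.2591]
tool_rot: [2.197, 2.226, 0.009]
contact_force: [1.7, 0.2, 1.2]
opening: 0.0849
grip_force: 0.0
```

arm_command --increments '[{"slide": [0.035, 0.002, 0], "spin": -0.5, "gripper": 1}, {"slide": [0.07, 0.004, 0], "spin": -1, "gripper": 1}, {"slide": [0.105, 0.006, 0], "spin": -1.8, "gripper": 1}, {"slide": [0.14, 0.008, 0], "spin": -1.8, "gripper": 1}, {"slide": [0.175, 0.01, 0], "spin": -1.8, "gripper": 1}, {"slide": [0.175, 0.01, 0], "spin": -1.8, "gripper": 1}]'

```text
t: 28.85
tool_pos: [0.5169, 0.0922, 0.2505]
tool_rot: [-2.159, -2.281, -0.003]
contact_force: [-0.4, -0.7, 0.3]
opening: 0.0857
grip_force: 0.0
```

```bash
python3 cap.py .5115 -.1475 .116 .021; echo; python3 cap.py .5135 -.2625 .116 .021
```

```text
top exp [344.2 217. ] blob bbox 322 194 [ 33   9 195] cent [336.1 197.9] [ 0.5613 -0.1277  0.116 ]
top exp [344.2 217. ] blob bbox 326 205 [ 40  29 747] cent [346.1 218.1] [ 0.5085 -0.1521  0.116 ]
top exp [344.2 217. ] blob bbox 322 216 [ 3  8 20] cent [323.  219.5] [ 0.5055 -0.0926  0.116 ]
top exp [344.2 217. ] blob bbox 332 220 [ 8 10 32] cent [334.1 225.9] [ 0.4887 -0.121   0.116 ]
top exp [344.2 217. ] blob bbox 322 233 [ 4  5 16] cent [323.3 235.4] [ 0.4645 -0.0928  0.116 ]
side exp [306.7 156.5] blob bbox 303 134 [ 25  44 322] cent [318.9 148.1] [ 0.489 -0.193  0.116]
side exp [306.7 156.5] blob bbox 300 155 [ 8  7 32] cent [303.2 158.1] [ 0.5185 -0.1383  0.116 ]
side exp [306.7 156.5] blob bbox 290 173 [ 7  5 19] cent [292.9 175. ] [ 0.5265 -0.0619  0.116 ]
side amber bbox 307 142 319 168
[0.51715768 0.08844452 0.25035005]

top exp [388.9 215.8] blob bbox 385 194 [10  4 28] cent [390.4 195.2] [ 0.5671 -0.2681  0.116 ]
top exp [388.9 215.8] blob bbox 366 203 [ 44  30 888] cent [388.  217.2] [ 0.5101 -0.26    0.116 ]
top amber bbox 381 219 382 221
side exp [315.1 133.7] blob bbox 324 115 [13  9 73] cent [330. 119.] [ 0.4881 -0.3531  0.116 ]
side exp [315.1 133.7] blob bbox 303 131 [ 30  24 313] cent [319.6 140. ] [ 0.4949 -0.2328  0.116 ]
side amber bbox 310 141 319 147
[0.51729593 0.08684073 0.25028283]
```

```bash
python3 prof.py .5115 -.1475 .036 .021;python3 prof.py .5135 -.2625 .036 .017; python3 -c "
from h import *
go([.5388,.2448,.2],92.85)
go([.537,.304,.2],92.85)"; python3 cap.py .5388 .2448 .09 .009;  python3 cap.py .537 .304 .09 .009
```

```text
at [0.5173 0.0868 0.2503] psi 92.79 slide [-0.2337 -0.0172  0.0994] spin 1.73 t 29.05
edges mm [] sign []
row 183.4 expected col 306.0 amber None None
row 169.6 expected col 306.4 amber None None
at [0.5174 0.0865 0.2503] psi 92.75 slide [-0.3484 -0.0206  0.0994] spin 1.69 t 29.1
edges mm [56.  64.5] sign [ 1. -1.]
row 158.4 expected col 314.1 amber None None
row 145.1 expected col 314.6 amber 316 319
at [0.5174 0.0863 0.2503] psi 92.72 slide [0.1573 0.0289 0.0502] spin -0.13 t 29.15
at [0.5174 0.0863 0.2503] psi 92.72 slide [0.2165 0.0299 0.0502] spin -0.13 t 29.15
top exp [194.  208.9] blob bbox 172 186 [ 28  14 214] cent [186.5 192.4] [0.5831 0.2653 0.09  ]
top exp [194.  208.9] blob bbox 172 206 [ 5  9 35] cent [173.6 209.8] [0.5369 0.2987 0.09  ]
top exp [194.  208.9] blob bbox 191 206 [ 7  7 36] cent [193.8 209.2] [0.5381 0.2453 0.09  ]
top exp [194.  208.9] blob bbox 177 226 [25  4 61] cent [189.6 227.9] [0.4887 0.2557 0.09  ]
top amber bbox 202 186 215 229
side exp [247.7 278. ] blob bbox 225 256 [ 22  44 497] cent [232.9 275.2] [0.5686 0.2454 0.09  ]
side exp [247.7 278. ] blob bbox 244 276 [ 8  7 48] cent [247.5 278.8] [0.5386 0.2467 0.09  ]
side amber bbox 246 287 252 293
[0.51737822 0.08630936 0.25026973]
top exp [171.6 209.8] blob bbox 167 187 [ 26  15 166] cent [181.3 193.7] [0.5796 0.2792 0.09  ]
top exp [171.6 209.8] blob bbox 149 199 [ 28  32 330] cent [162.1 217.8] [0.5161 0.3283 0.09  ]
top exp [171.6 209.8] blob bbox 174 226 [19  5 49] cent [183.6 228.7] [0.4868 0.2712 0.09  ]
side exp [238.1 303.3] blob bbox 216 281 [ 21  44 495] cent [223.6 299.8] [0.565  0.3034 0.09  ]
side exp [238.1 303.3] blob bbox 231 298 [ 14  12 130] cent [237.7 303.8] [0.5374 0.3052 0.09  ]
side amber bbox 233 287 254 320
[0.51737237 0.08659065 0.25029503]
```

arm_command --increments '[{"slide": [0.035, 0.005, 0], "spin": 0, "gripper": 1}, {"slide": [0.07, 0.01, 0], "spin": 0, "gripper": 1}, {"slide": [0.105, 0.015, 0], "spin": 0, "gripper": 1}, {"slide": [0.14, 0.02, 0], "spin": 0, "gripper": 1}, {"slide": [0.175, 0.025, 0], "spin": 0, "gripper": 1}, {"slide": [0.205, 0.029, 0], "spin": 0, "gripper": 1}, {"slide": [0.2165, 0.0302, 0.03], "spin": 0, "gripper": 1}, {"slide": [0.2165, 0.0302, 0.05], "spin": 0, "gripper": 1}]'

```text
t: 30.02
tool_pos: [0.5372, 0.3077, 0.2003]
tool_rot: [2.163, 2.278, 0.004]
contact_force: [-0.9, -0.6, -1.3]
opening: 0.0854
grip_force: 0.0
```

arm_command --increments '[{"slide": [0, 0, 0], "spin": 0, "gripper": 0.5}, {"slide": [0, 0, 0], "spin": 0, "gripper": 0.5}, {"slide": [0, 0, 0], "spin": 0, "gripper": 0.5}, {"slide": [0, 0, 0], "spin": 0, "gripper": 0.5}, {"slide": [0, 0, 0], "spin": 0, "gripper": 0.5}]'

```text
t: 30.43
tool_pos: [0.5378, 0.305, 0.2024]
tool_rot: [2.166, 2.273, 0.005]
contact_force: [0.6, -0.0, 0.3]
opening: 0.0642
grip_force: 0.0
```

```bash
python3 prof.py .5115 -.1475 .036 .021;python3 -c "
from h import *
go([.537,.304,.126],92.85)"
```

```text
at [0.5378 0.305  0.2024] psi 92.77 slide [-0.4507 -0.0483  0.0508] spin 1.71 t 30.43
edges mm [32.] sign [1.]
row 183.4 expected col 306.0 amber 287 287
row 169.6 expected col 306.4 amber 286 323
at [0.5376 0.305  0.2022] psi 92.77 slide [-0.001  -0.0009  0.0762] spin -0.08 t 30.48
```

arm_command --increments '[{"slide": [-0.001, -0.0005, 0.025], "spin": 0, "gripper": 0.5}, {"slide": [-0.001, -0.0005, 0.05], "spin": 0, "gripper": 0.5}, {"slide": [-0.001, -0.0005, 0.07], "spin": 0, "gripper": 0.5}, {"slide": [-0.001, -0.0005, 0.076], "spin": 0, "gripper": 0.5}, {"slide": [-0.001, -0.0005, 0.076], "spin": 0, "gripper": 0.5}, {"slide": [-0.001, -0.0005, 0.076], "spin": 0, "gripper": 0.5}, {"slide": [-0.001, -0.0005, 0.076], "spin": 0, "gripper": 0.5}]'

```text
t: 31.07
tool_pos: [0.5375, 0.3046, 0.1265]
tool_rot: [2.165, 2.274, 0.005]
contact_force: [-0.2, -1.0, 1.2]
opening: 0.064
grip_force: 0.0
```

arm_command --increments '[{"slide": [0, 0, 0], "spin": 0, "gripper": 0.2}, {"slide": [0, 0, 0], "spin": 0, "gripper": 0}, {"slide": [0, 0, 0], "spin": 0, "gripper": -0.3}, {"slide": [0, 0, 0], "spin": 0, "gripper": -1}, {"slide": [0, 0, 0], "spin": 0, "gripper": -1}, {"slide": [0, 0, 0], "spin": 0, "gripper": -1}, {"slide": [0, 0, 0], "spin": 0, "gripper": -1}]' --newtons 40

```text
t: 31.65
tool_pos: [0.5368, 0.3044, 0.1252]
tool_rot: [2.166, 2.275, 0.002]
contact_force: [-1.0, 0.5, 6.0]
opening: 0.0248
grip_force: 39.3
```

arm_command --increments '[{"slide": [0, 0, -0.01], "spin": 0, "gripper": -1}, {"slide": [0, 0, -0.03], "spin": 0, "gripper": -1}, {"slide": [0, 0, -0.055], "spin": 0, "gripper": -1}, {"slide": [0, 0, -0.085], "spin": 0, "gripper": -1}, {"slide": [0, 0, -0.11], "spin": 0, "gripper": -1}, {"slide": [0, 0, -0.125], "spin": 0, "gripper": -1}, {"slide": [0, 0, -0.13], "spin": 0, "gripper": -1}, {"slide": [0, 0, -0.13], "spin": 0, "gripper": -1}]'

```text
t: 32.32
tool_pos: [0.5368, 0.3044, 0.256]
tool_rot: [2.165, 2.275, 0.004]
contact_force: [-0.5, 0.0, -0.7]
opening: 0.0247
grip_force: 39.3
```

arm_command --increments '[{"slide": [0, 0, 0], "spin": 0, "gripper": -1}, {"slide": [0, 0, 0], "spin": 0, "gripper": -1}, {"slide": [0, 0, 0], "spin": 0, "gripper": -1}, {"slide": [0, 0, 0], "spin": 0, "gripper": -1}]'

```text
t: 32.65
tool_pos: [0.5357, 0.3039, 0.2525]
tool_rot: [-2.165, -2.275, 0.004]
contact_force: [-0.3, -0.6, -0.4]
opening: 0.0246
grip_force: 39.3
```

```bash
python3 -c "
from h import *
go([.5122,-.2052,.25],91.06)"; python3 prof.py .537 .3045 .14 .013
```

```text
at [0.5357 0.3039 0.2525] psi 92.82 slide [-0.5073 -0.0485  0.0031] spin 1.76 t 32.65
at [0.5357 0.3039 0.2525] psi 92.82 slide [ 0.0005  0.0013 -0.0025] spin 1.76 t 32.65
edges mm [-1.5 16.  41.  62.5] sign [ 1. -1.  1. -1.]
row 288.2 expected col 235.7 amber 231 253
row 271.0 expected col 233.2 amber 228 238
```

arm_command --increments '[{"slide": [-0.015, 0, 0], "spin": 0, "gripper": -1}, {"slide": [-0.04, -0.002, 0], "spin": 0, "gripper": -1}, {"slide": [-0.075, -0.005, 0], "spin": 0, "gripper": -1}, {"slide": [-0.11, -0.01, 0], "spin": 0, "gripper": -1}, {"slide": [-0.145, -0.014, 0], "spin": 0, "gripper": -1}, {"slide": [-0.18, -0.017, 0], "spin": 0, "gripper": -1}, {"slide": [-0.215, -0.02, 0], "spin": 0, "gripper": -1}, {"slide": [-0.25, -0.024, 0], "spin": 0, "gripper": -1}]'

```text
t: 33.37
tool_pos: [0.524, 0.051, 0.2542]
tool_rot: [2.166, 2.275, -0.0]
contact_force: [0.2, 0.8, -0.5]
opening: 0.0244
grip_force: 39.3
```

arm_command --increments '[{"slide": [-0.035, -0.003, 0], "spin": 0, "gripper": -1}, {"slide": [-0.07, -0.007, 0], "spin": 0, "gripper": -1}, {"slide": [-0.105, -0.01, 0], "spin": 0, "gripper": -1}, {"slide": [-0.14, -0.013, 0], "spin": 0.5, "gripper": -1}, {"slide": [-0.175, -0.017, 0], "spin": 1, "gripper": -1}, {"slide": [-0.21, -0.02, 0], "spin": 1.7, "gripper": -1}, {"slide": [-0.235, -0.023, 0], "spin": 1.7, "gripper": -1}, {"slide": [-0.257, -0.0245, 0], "spin": 1.7, "gripper": -1}]'

```text
t: 34.03
tool_pos: [0.5117, -0.2072, 0.2541]
tool_rot: [-2.202, -2.241, 0.001]
contact_force: [1.2, -0.3, -0.5]
opening: 0.0243
grip_force: 39.3
```

arm_command --increments '[{"slide": [0, 0, 0.01], "spin": 0, "gripper": -1}, {"slide": [0, 0, 0.03], "spin": 0, "gripper": -1}, {"slide": [0, 0, 0.04], "spin": 0, "gripper": -1}, {"slide": [0, 0, 0.04], "spin": 0, "gripper": -1}, {"slide": [0, 0, 0.04], "spin": 0, "gripper": -1}, {"slide": [0, 0, 0.04], "spin": 0, "gripper": -1}, {"slide": [0, 0, 0.04], "spin": 0, "gripper": -1}, {"slide": [0, 0, 0.04], "spin": 0, "gripper": -1}]'

```text
t: 34.7
tool_pos: [0.5134, -0.2045, 0.2155]
tool_rot: [2.198, 2.242, 0.001]
contact_force: [0.7, 0.8, -0.3]
opening: 0.0247
grip_force: 39.3
```

```bash
python3 -c "
from h import *
go([.5125,-.2052,.187],91.06)"; python3 prof.py .5125 -.2052 .096 .013;python3 prof.py .5115 -.1475 .036 .021
```

```text
at [ 0.5134 -0.2045  0.2155] psi 91.15 slide [-0.0006 -0.0009  0.0285] spin 0.09 t 34.7
at [ 0.5134 -0.2045  0.2155] psi 91.15 slide [-0.0006 -0.0009  0.0045] spin 0.09 t 34.7
edges mm [ 7.  21.5 48.  68. ] sign [ 1. -1.  1. -1.]
row 150.5 expected col 310.9 amber 308 314
row 135.9 expected col 311.4 amber 308 314
at [ 0.5133 -0.2046  0.2153] psi 91.15 slide [ 0.0571 -0.0008  0.0643] spin 0.09 t 34.75
edges mm [45. 65.] sign [ 1. -1.]
row 183.4 expected col 306.0 amber None None
row 169.6 expected col 306.4 amber 301 312
```

The xl vial is seated, since its band edges match a seated height. The m vial is aligned over its bore, so I'm lowering it.

arm_command --increments '[{"slide": [-0.0006, -0.0009, 0.012], "spin": 0, "gripper": -1}, {"slide": [-0.0006, -0.0009, 0.022], "spin": 0, "gripper": -1}, {"slide": [-0.0006, -0.0009, 0.03], "spin": 0, "gripper": -1}, {"slide": [-0.0006, -0.0009, 0.037], "spin": 0, "gripper": -1}, {"slide": [-0.0006, -0.0009, 0.037], "spin": 0, "gripper": -1}]'

```text
t: 35.22
tool_pos: [0.5117, -0.2053, 0.1752]
tool_rot: [-2.2, -2.243, 0.001]
contact_force: [2.7, -0.9, -2.6]
opening: 0.0245
grip_force: 39.9
```

arm_command --increments '[{"slide": [0, 0, 0.004], "spin": 0, "gripper": -1}, {"slide": [0, 0, 0.008], "spin": 0, "gripper": -1}, {"slide": [0, 0, 0.012], "spin": 0, "gripper": -1}, {"slide": [0, 0, 0.016], "spin": 0, "gripper": -1}, {"slide": [0, 0, 0.02], "spin": 0, "gripper": -1}, {"slide": [0, 0, 0.022], "spin": 0, "gripper": -1}, {"slide": [0, 0, 0.022], "spin": 0, "gripper": -1}]'

```text
t: 35.8
tool_pos: [0.5119, -0.2053, 0.1548]
tool_rot: [2.199, 2.243, -0.0]
contact_force: [2.5, -3.0, -2.3]
opening: 0.0247
grip_force: 39.8
```

arm_command --increments '[{"slide": [0, 0, 0.001], "spin": 0, "gripper": -1}, {"slide": [0, 0, 0.003], "spin": 0, "gripper": -1}, {"slide": [0, 0, 0.003], "spin": 0, "gripper": -1}]'

```text
t: 36.05
tool_pos: [0.512, -0.2053, 0.1522]
tool_rot: [2.199, 2.243, 0.0]
contact_force: [2.2, -1.7, -0.9]
opening: 0.0245
grip_force: 40.1
```

arm_command --increments '[{"slide": [0, 0, 0.001], "spin": 0, "gripper": -0.2}, {"slide": [0, 0, 0], "spin": 0, "gripper": 0.2}, {"slide": [0, 0, 0], "spin": 0, "gripper": 0.5}, {"slide": [0, 0, 0], "spin": 0, "gripper": 0.5}, {"slide": [0, 0, -0.03], "spin": 0, "gripper": 0.5}, {"slide": [0, 0, -0.07], "spin": 0, "gripper": 0.5}, {"slide": [0.02, 0, -0.1], "spin": 0, "gripper": 0.5}, {"slide": [0.06, 0.003, -0.1], "spin": 0, "gripper": 0.5}]'

```text
t: 36.72
tool_pos: [0.5167, -0.1483, 0.261]
tool_rot: [2.195, 2.228, 0.006]
contact_force: [1.8, -0.1, 2.1]
opening: 0.064
grip_force: 0.0
```

arm_command --increments '[{"slide": [0.04, 0.003, 0], "spin": 0, "gripper": 0.5}, {"slide": [0.08, 0.006, 0], "spin": 0, "gripper": 0.5}, {"slide": [0.12, 0.01, 0], "spin": 0, "gripper": 0.5}, {"slide": [0.16, 0.013, 0], "spin": 0, "gripper": 0.5}, {"slide": [0.2, 0.015, 0], "spin": -0.5, "gripper": 0.5}, {"slide": [0.24, 0.018, 0], "spin": -1, "gripper": 0.5}, {"slide": [0.28, 0.021, 0], "spin": -1.8, "gripper": 0.5}, {"slide": [0.32, 0.025, 0], "spin": -1.8, "gripper": 0.5}]'

```text
t: 37.38
tool_pos: [0.5319, 0.1773, 0.2524]
tool_rot: [-2.163, -2.278, -0.0]
contact_force: [0.0, -0.6, 0.4]
opening: 0.0641
grip_force: 0.0
```

arm_command --increments '[{"slide": [0.035, 0.004, 0], "spin": 0, "gripper": 0.3}, {"slide": [0.055, 0.008, 0], "spin": 0, "gripper": 0.3}, {"slide": [0.065, 0.01, 0.01], "spin": 0, "gripper": 0.3}, {"slide": [0.07, 0.01, 0.04], "spin": 0, "gripper": 0.3}, {"slide": [0.07, 0.01, 0.05], "spin": 0, "gripper": 0.3}, {"slide": [0.07, 0.01, 0.05], "spin": 0, "gripper": 0.3}, {"slide": [0.07, 0.01, 0.05], "spin": 0, "gripper": 0.3}, {"slide": [0.07, 0.01, 0.05], "spin": 0, "gripper": 0.3}]'

```text
t: 38.05
tool_pos: [0.5394, 0.2449, 0.2031]
tool_rot: [2.165, 2.276, 0.001]
contact_force: [0.2, -1.3, 0.8]
opening: 0.0556
grip_force: 0.0
```

```bash
python3 -c "
from h import *
go([.5385,.2452,.126],92.85)"
```

```text
at [0.5394 0.2449 0.2031] psi 92.85 slide [ 0.0004 -0.001   0.0771] spin -0.0 t 38.05
```

arm_command --increments '[{"slide": [0.0004, -0.0008, 0.025], "spin": 0, "gripper": 0.3}, {"slide": [0.0004, -0.0008, 0.05], "spin": 0, "gripper": 0.3}, {"slide": [0.0004, -0.0008, 0.07], "spin": 0, "gripper": 0.3}, {"slide": [0.0004, -0.0008, 0.076], "spin": 0, "gripper": 0.3}, {"slide": [0.0004, -0.0008, 0.076], "spin": 0, "gripper": 0.3}, {"slide": [0.0004, -0.0008, 0.076], "spin": 0, "gripper": 0.3}, {"slide": [0.0004, -0.0008, 0.076], "spin": 0, "gripper": 0.3}]'

```text
t: 38.63
tool_pos: [0.5395, 0.2462, 0.1287]
tool_rot: [2.163, 2.276, 0.005]
contact_force: [-0.5, 0.2, 0.4]
opening: 0.0554
grip_force: 0.0
```

arm_command --increments '[{"slide": [0, 0, 0], "spin": 0, "gripper": 0}, {"slide": [0, 0, 0], "spin": 0, "gripper": -0.2}, {"slide": [0, 0, 0], "spin": 0, "gripper": -0.5}, {"slide": [0, 0, 0], "spin": 0, "gripper": -1}, {"slide": [0, 0, 0], "spin": 0, "gripper": -1}, {"slide": [0, 0, 0], "spin": 0, "gripper": -1}, {"slide": [0, 0, 0], "spin": 0, "gripper": -1}]' --newtons 40

```text
t: 39.22
tool_pos: [0.5386, 0.2462, 0.1271]
tool_rot: [2.164, 2.277, 0.002]
contact_force: [-0.6, -0.6, 5.3]
opening: 0.0166
grip_force: 39.2
```

arm_command --increments '[{"slide": [0, 0, -0.01], "spin": 0, "gripper": -1}, {"slide": [0, 0, -0.03], "spin": 0, "gripper": -1}, {"slide": [0, 0, -0.055], "spin": 0, "gripper": -1}, {"slide": [0, 0, -0.085], "spin": 0, "gripper": -1}, {"slide": [0, 0, -0.11], "spin": 0, "gripper": -1}, {"slide": [0, 0, -0.125], "spin": 0, "gripper": -1}, {"slide": [0, 0, -0.13], "spin": 0, "gripper": -1}, {"slide": [0, 0, -0.13], "spin": 0, "gripper": -1}]'

```text
t: 39.88
tool_pos: [0.5386, 0.2462, 0.258]
tool_rot: [2.163, 2.276, 0.004]
contact_force: [0.8, -0.9, -1.2]
opening: 0.0166
grip_force: 39.0
```

arm_command --increments '[{"slide": [0, 0, 0], "spin": 0, "gripper": -1}, {"slide": [0, 0, 0], "spin": 0, "gripper": -1}, {"slide": [0, 0, 0], "spin": 0, "gripper": -1}, {"slide": [0, 0, 0], "spin": 0, "gripper": -1}]'

```text
t: 40.22
tool_pos: [0.5375, 0.2458, 0.2545]
tool_rot: [-2.163, -2.276, 0.004]
contact_force: [-0.4, 0.1, -1.0]
opening: 0.0166
grip_force: 39.0
```

```bash
python3 -c "
from h import *
go([.5145,-.3205,.25],91.06)"; python3 prof.py .5385 .2452 .14 .009
```

```text
at [0.5375 0.2458 0.2545] psi 92.92 slide [-0.5644 -0.0518  0.0051] spin 1.86 t 40.22
at [0.5375 0.2458 0.2545] psi 92.92 slide [-0.0007  0.0009 -0.0005] spin 1.86 t 40.22
edges mm [ 0.  16.  41.  61.5] sign [ 1. -1.  1. -1.]
row 260.5 expected col 245.8 amber 244 251
row 243.3 expected col 243.8 amber 241 246
```

arm_command --increments '[{"slide": [-0.015, 0, 0], "spin": 0, "gripper": -1}, {"slide": [-0.04, -0.002, 0], "spin": 0, "gripper": -1}, {"slide": [-0.075, -0.005, 0], "spin": 0, "gripper": -1}, {"slide": [-0.11, -0.01, 0], "spin": 0, "gripper": -1}, {"slide": [-0.145, -0.013, 0], "spin": 0, "gripper": -1}, {"slide": [-0.18, -0.016, 0], "spin": 0, "gripper": -1}, {"slide": [-0.215, -0.02, 0], "spin": 0, "gripper": -1}, {"slide": [-0.25, -0.023, 0], "spin": 0, "gripper": -1}]'

```text
t: 40.93
tool_pos: [0.5271, -0.0071, 0.2562]
tool_rot: [2.164, 2.277, -0.0]
contact_force: [0.9, -1.2, -0.9]
opening: 0.0164
grip_force: 39.0
```

arm_command --increments '[{"slide": [-0.035, -0.003, 0], "spin": 0, "gripper": -1}, {"slide": [-0.07, -0.007, 0], "spin": 0, "gripper": -1}, {"slide": [-0.105, -0.01, 0], "spin": 0, "gripper": -1}, {"slide": [-0.14, -0.013, 0], "spin": 0.5, "gripper": -1}, {"slide": [-0.175, -0.016, 0], "spin": 1, "gripper": -1}, {"slide": [-0.21, -0.02, 0], "spin": 1.8, "gripper": -1}, {"slide": [-0.245, -0.023, 0], "spin": 1.8, "gripper": -1}, {"slide": [-0.275, -0.026, 0], "spin": 1.8, "gripper": -1}]'

```text
t: 41.6
tool_pos: [0.5148, -0.2836, 0.2561]
tool_rot: [2.201, 2.242, -0.001]
contact_force: [0.1, -0.3, -1.0]
opening: 0.0167
grip_force: 39.0
```

arm_command --increments '[{"slide": [-0.02, -0.001, 0], "spin": 0, "gripper": -1}, {"slide": [-0.034, -0.002, 0.02], "spin": 0, "gripper": -1}, {"slide": [-0.038, -0.002, 0.04], "spin": 0, "gripper": -1}, {"slide": [-0.038, -0.002, 0.04], "spin": 0, "gripper": -1}, {"slide": [-0.038, -0.002, 0.04], "spin": 0, "gripper": -1}, {"slide": [-0.038, -0.002, 0.04], "spin": 0, "gripper": -1}, {"slide": [-0.038, -0.002, 0.04], "spin": 0, "gripper": -1}, {"slide": [-0.038, -0.002, 0.04], "spin": 0, "gripper": -1}]'

```text
t: 42.27
tool_pos: [0.5153, -0.3187, 0.218]
tool_rot: [2.197, 2.242, 0.0]
contact_force: [0.3, 0.3, 0.2]
opening: 0.017
grip_force: 39.1
```

```bash
python3 -c "
from h import *
go([.5145,-.3205,.187],91.06)"; python3 prof.py .5145 -.3205 .096 .009;python3 prof.py .5122 -.2052 .036 .013;python3 prof.py .5135 -.2625 .036 .017
```

```text
at [ 0.5153 -0.3187  0.218 ] psi 91.17 slide [-0.0017 -0.0009  0.031 ] spin 0.11 t 42.27
at [ 0.5153 -0.3187  0.218 ] psi 91.17 slide [-0.0017 -0.0008  0.007 ] spin 0.11 t 42.27
edges mm [ 7.5 22.  48.5 66.5] sign [ 1. -1.  1. -1.]
row 128.1 expected col 318.6 amber 317 320
row 114.1 expected col 319.2 amber 317 321
at [ 0.5152 -0.3187  0.2178] psi 91.17 slide [ 0.1136 -0.0009  0.0667] spin 0.11 t 42.32
edges mm [ 0.5 22. ] sign [ 1. -1.]
row 169.1 expected col 310.3 amber 301 313
row 155.6 expected col 310.8 amber None None
at [ 0.5152 -0.3187  0.2176] psi 91.16 slide [ 0.0563 -0.0006  0.0665] spin 0.1 t 42.37
edges mm [26.5 30. ] sign [ 1. -1.]
row 158.4 expected col 314.1 amber None None
row 145.1 expected col 314.6 amber 317 319
```

arm_command --increments '[{"slide": [-0.0012, -0.0008, 0.012], "spin": 0, "gripper": -1}, {"slide": [-0.0012, -0.0008, 0.022], "spin": 0, "gripper": -1}, {"slide": [-0.0012, -0.0008, 0.03], "spin": 0, "gripper": -1}, {"slide": [-0.0012, -0.0008, 0.038], "spin": 0, "gripper": -1}, {"slide": [-0.0012, -0.0008, 0.038], "spin": 0, "gripper": -1}]'

```text
t: 42.83
tool_pos: [0.5141, -0.3201, 0.1761]
tool_rot: [2.199, 2.242, 0.001]
contact_force: [4.5, -1.9, -3.5]
opening: 0.0167
grip_force: 39.6
```

arm_command --increments '[{"slide": [-0.0003, 0.0008, 0.004], "spin": 0, "gripper": -1}, {"slide": [-0.0003, 0.0008, 0.008], "spin": 0, "gripper": -1}, {"slide": [-0.0003, 0.0008, 0.012], "spin": 0, "gripper": -1}, {"slide": [-0.0003, 0.0008, 0.016], "spin": 0, "gripper": -1}, {"slide": [-0.0003, 0.0008, 0.02], "spin": 0, "gripper": -1}, {"slide": [-0.0003, 0.0008, 0.022], "spin": 0, "gripper": -1}, {"slide": [-0.0003, 0.0008, 0.022], "spin": 0, "gripper": -1}]'

```text
t: 43.42
tool_pos: [0.5146, -0.3202, 0.1556]
tool_rot: [-2.2, -2.243, -0.0]
contact_force: [1.8, -0.4, -1.8]
opening: 0.0169
grip_force: 39.4
```

arm_command --increments '[{"slide": [0, 0, 0.001], "spin": 0, "gripper": -1}, {"slide": [0, 0, 0.0015], "spin": 0, "gripper": -1}, {"slide": [0, 0, 0.0015], "spin": 0, "gripper": -1}]'

```text
t: 43.67
tool_pos: [0.5147, -0.3203, 0.1548]
tool_rot: [-2.2, -2.243, 0.0]
contact_force: [1.1, -1.0, 0.4]
opening: 0.0166
grip_force: 39.6
```

arm_command --increments '[{"slide": [0, 0, 0.001], "spin": 0, "gripper": -1}, {"slide": [0, 0, 0.002], "spin": 0, "gripper": -1}, {"slide": [0, 0, 0.002], "spin": 0, "gripper": -0.3}, {"slide": [0, 0, 0.001], "spin": 0, "gripper": 0.1}, {"slide": [0, 0, 0.001], "spin": 0, "gripper": 0.3}, {"slide": [0, 0, 0.001], "spin": 0, "gripper": 0.3}, {"slide": [0, 0, -0.03], "spin": 0, "gripper": 0.3}, {"slide": [0, 0, -0.07], "spin": 0, "gripper": 0.3}]'

```text
t: 44.33
tool_pos: [0.5124, -0.3185, 0.2201]
tool_rot: [-2.192, -2.235, 0.002]
contact_force: [0.3, -1.1, 0.7]
opening: 0.0552
grip_force: 0.0
```

arm_command --increments '[{"slide": [0, 0, -0.04], "spin": 0, "gripper": 0.3}, {"slide": [-0.04, -0.03, -0.04], "spin": 0, "gripper": 0.3}, {"slide": [-0.08, -0.06, -0.04], "spin": 0, "gripper": 0.3}, {"slide": [-0.12, -0.09, -0.04], "spin": 0, "gripper": 0.3}, {"slide": [-0.16, -0.12, -0.04], "spin": 0, "gripper": 0.3}, {"slide": [-0.2, -0.15, -0.04], "spin": 0, "gripper": 0.3}, {"slide": [-0.24, -0.18, -0.04], "spin": 0, "gripper": 0.3}, {"slide": [-0.24, -0.18, -0.04], "spin": 0, "gripper": 0.3}]'

```text
t: 45.0
tool_pos: [0.3427, -0.5583, 0.2646]
tool_rot: [-2.199, -2.243, -0.0]
contact_force: [0.2, -1.6, 0.3]
opening: 0.0555
grip_force: 0.0
```

Run:
```python
from h import *
s=grab('side');t=grab('top')
# pinkish-white caps & amber, per-vial checks in side and top
for n,c,r in(('xl',(.5115,-.1475),.021),('m',(.5122,-.2052),.013),('l',(.5135,-.2625),.017),('s',(.5145,-.3205),.009)):
    for nm,d in(('top',t),('side',s)):
        im=d['frame'].astype(int); P=np.array([proj(d,[c[0]+r*np.cos(a),c[1]+r*np.sin(a),.116]) for a in np.linspace(0,6.28,40)])
        m=np.zeros(im.shape[:2],'uint8'); cv2.fillPoly(m,[P.round().astype(int)],1)
        q=im[m>0]; rg=(im[:,:,0]-im[:,:,1])
        u,v=P.mean(0); x0,y0=int(u)-16,int(v)-16; w=((rg>4)&(im.min(2)>150)).astype('uint8')[y0:y0+33,x0:x0+33]
        N,L,st,ce=cv2.connectedComponentsWithStats(w); 
        b=[(tuple(int(a) for a in st[i][:4]+[x0,y0,0,0]),int(st[i][4])) for i in range(1,N) if st[i][4]>8]
        print(n,nm,'expect bbox',P.min(0).round(0),P.max(0).round(0),'rgb',q.mean(0).round(0),b)
from h import status
print(status.get_obs()['tool_pos'])
```

```text
xl top expect bbox [336. 209.] [352. 225.] rgb [205. 202. 200.] []
xl side expect bbox [298. 152.] [315. 161.] rgb [221. 211. 206.] [((302, 140, 4, 7), 14), ((307, 142, 9, 7), 46), ((295, 151, 20, 14), 157)]
m top expect bbox [362. 212.] [372. 222.] rgb [201. 199. 196.] []
m side expect bbox [306. 142.] [316. 147.] rgb [206. 194. 188.] [((307, 131, 15, 8), 82), ((302, 137, 5, 10), 19), ((307, 142, 9, 7), 46), ((296, 151, 19, 10), 135)]
l top expect bbox [382. 209.] [396. 222.] rgb [207. 204. 202.] []
l side expect bbox [309. 131.] [321. 137.] rgb [213. 203. 197.] [((316, 122, 7, 4), 21), ((307, 131, 15, 8), 82), ((302, 137, 5, 10), 19), ((307, 142, 9, 7), 46)]
s top expect bbox [408. 212.] [415. 219.] rgb [198. 196. 194.] []
s side expect bbox [316. 122.] [322. 125.] rgb [193. 183. 179.] [((316, 122, 7, 4), 21), ((307, 131, 15, 8), 82)]
[ 0.34031579 -0.56094833  0.2644734 ]
```

The side view shows all four cap tops within about a pixel of their seated positions. I'll confirm the bar is still folded back, then hand in.

arm_command --increments '[{"slide": [0, 0, 0], "spin": 0, "gripper": 0.3}, {"slide": [0, 0, 0], "spin": 0, "gripper": 0.3}, {"slide": [0, 0, 0], "spin": 0, "gripper": 0.3}, {"slide": [0, 0, 0], "spin": 0, "gripper": 0.3}]'

```text
t: 45.43
tool_pos: [0.3454, -0.5558, 0.2647]
tool_rot: [-2.197, -2.245, -0.0]
contact_force: [-0.4, -0.4, -0.2]
opening: 0.0552
grip_force: 0.0
```

Run:
```python
from h import *
t=grab('top')
dark=lambda x,o: np.mean([t['frame'][int(round(v))-1:int(round(v))+2,int(round(u))].min()<80 for u,v in [proj(t,[x+.0498*k,.2176-.9988*k+o,.09]) for k in np.linspace(-.08,.08,30)]])
print('bar at back',max(dark(x,.0027*2) for x in(.645,.65,.655)),'amber left in tray px',int(((t['frame'].astype(int)[195:230,160:255,0]-t['frame'].astype(int)[195:230,160:255,2])>60).sum()))
if max(dark(x,.0054) for x in(.645,.65,.655))>.7: print(order.finish_job())
```

```text
bar at back 1.0 amber left in tray px 0
the job is handed in; nothing more can be done
None
```

I handed the job in at 45 s: the bar is folded open and all four amber vials measure as upright and fully down in their matching bores, though the largest caught on its bore rim (about 38 N), leaned roughly 9°, and had to be set down on the worktop and re-gripped before it went in.

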